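Clamp a headstock in the twin-screw press

ROBOT

A 6-joint arm with a two-finger parallel gripper is mounted at the origin on the work surface. World frame = base frame: x ahead of the robot, y to its left, z up, the work surface at z = 0. Lengths are in m, angles in degrees, forces in N, time in s.
With the tool pointing down it reaches from about 0.35 to 0.875 m from the base axis. Payload 4.2 kg.
Tool frame: the origin (TCP) lies on the centre line of the jaws, within the pads' length; the fingertips stand 25 mm ahead of it and the grasp point (between the pads) lies 6 mm ahead of it; z points along the fingers, y is the line along which they close (so a half turn about z gives the same grasp; the last joint's range is limited). The gripper opens to 87 mm and grips with 3 to 60 N. Pads are 19 mm wide; open, the fingers measure 117 mm over their backs; the gripper's body (75 mm by 190 mm) begins 51 mm behind the grasp point.
Start: joints at [-60.585, 22.042, 0.453, 0, -68.411, -14.817], TCP at [0.158, -0.605, 0.248] pointing down, gripper open.
Joint ranges: [-179.83, 179.83], [-69.29, 118.12], [-61.27, 80.66], [-181.25, 117.63], [-171.15, -9.14], [-177.46, 177.46]. Speed limits (degrees/s): [159.86, 159.86, 180, 180, 180, 180].

INTERFACE

Orientations are given as a 3x3 rotation matrix whose columns are the frame's x, y, z axes.
In Python, from station import r gives the robot as it stands.
- The arm moves only by the tool move_arm, never from a script. Its argument "series" is a list of rows, each an object with "grip": the opening, from 0 (shut) to 1 (fully open); "xyz": the shift along the tool's x, y, z in mm, a list of three; "angular": the turn, a rotation vector about the tool's x, y, z in rad, a list of three. A call has 1 to 10 rows; each row is the pose to reach, as a shift and turn from the pose commanded when the call began, along the tool's axes at that moment; what a row does not reach only later rows make up. A row lasts 1/10 s, in which the tool goes at most 50 mm and 8.59 degrees, less where a joint would pass 70% of its speed; a pose out of reach is approached as far as the arm can. A call with a gripper value outside its range is refused whole. The fingers move at their own pace and stop on an object; the grip force is fixed at half the most. Time passes only in rows, so rows that repeat a pose let the fingers close. It gives the time, the measured TCP pose, the force, the opening and the grip force at its end, in the units of the state.
- r.sense(): the state, without advancing time (a new reading comes with each control period).
- r.capture(name): name is "side" or "top" or "wrist"; returns a dict with "img" (480x640x3 uint8, red, green, blue), "camera_matrix" (3x3 intrinsics, pixels), "rvec" (rotation vector, rad) and "tvec" (3), from world to camera coordinates, as OpenCV has them; the wrist camera has in their place "hand_eye" (4x4, takes a point from camera to tool coordinates, whose origin is the TCP and whose axes are the flange's). Camera axes: x right, y down, z forward; pixel columns grow to the right and rows downward; lengths in m; the calibration is good to about 2 mm. A picture is of the moment at which its call begins: read the wrist's pose just before it. There is no depth.
- r.finish_job(): hands the job in; it is judged then, once.
The state is a dict: "time_s": time; "joints": joint angles; "joint_velocities": joint speeds; "effort": joint torques, N m; "tcp_pos": TCP position; "ee_rot": TCP orientation; "wrist_force": force on the tool from outside, world axes, zero at the start; "moment": the same for the moment, N m; "gripper_width": opening from 0.0 (shut) to 1.0 (fully open); "gripper_force": force on a finger pad.
Only numpy, scipy, OpenCV 4.12 (cv2) and the standard library are available. Lean on these libraries where they do the work, as an engineer would, in place of code of your own. Each camera call takes 0.05 s, during which the arm holds its last target. There are 200 camera calls.

TASK

Push the headstock blank along its guides until it is home against the end stop of the twin-screw press. Then wind the press beam down by turning the two knobs alternately in small steps, never letting one end of the beam get more than 5 mm lower than the other, until the caul bears on the blank with about 100 N (70 to 130 N is good; much more would crush it) and the beam is level to about a millimetre. Leave the knobs like that, and do not disturb the other things on the bench.

Things in the scene. Friction and masses are not known exactly. Their poses are not given: they have to be found in the camera images.
- press: Fixed twin-screw press with a grey base plate 310 x 250 x 30 mm. Origin on the bench, under the plate, midway between the two upright screws; x (away from the robot) along the guides to the end stop, y along the beam to the left screw, z up. Screws at y = +90 and -90 mm. It stands anywhere within 6 x 18 cm, turned up to 0.2 rad.
- blank: Loose headstock blank, a pale board with a dark cap, 200 (x) x 70 (y) x 22 mm, about 0.24 kg. Origin at the centre of its underside, x along its length, towards the stop. It lies on the bed between the guide strips and passes under the caul; at the start it is 12 to 45 mm short of the stop. It slides with 1 to 3 N.
- blank_front (a point): Centre of the blank's front end face (a flat face 70 wide x 22 mm high, towards the robot), 11 mm above the bed; the blank can be pushed here with the closed fingertips. Nothing but the bed stands below and in front of it.
- blank_back (a point): Centre of the blank's back end face, 11 mm above the bed. When the blank is home it meets stop (within 2 mm).
- beam: Wooden press beam, 36 (x) x 235 (y) x 30 mm, riding on the two screws; origin at the middle of its underside, axes as those of the press when level. It is wound up and down by the knobs and rocks about x when they differ.
- beam_left (a point): Point on the beam's top on the left screw (y = +90 mm in the press). Compare its height with beam_right to see whether the beam is level.
- beam_right (a point): Point on the beam's top on the right screw (y = -90 mm in the press).
- knob_left_grip (a point): Black bar knob on the left screw: bar 46 mm long (point's x), 12 thick (y), 26 high, on a disc 34 mm across. Point on the fixed turning axis, 166 mm above the bench, 12 mm below the bar's top, 13 above the disc. Its friction is 0.28 N m. Under load it also pulls back, counter-clockwise seen from above, with 0.00175 N m per N of clamping force (100 N: 0.175). It stays where it is left.
- knob_right_grip (a point): The same knob on the right screw. The pull-back is felt as a change of the moment about the vertical, compared with the same knob turned the same way while the caul is still free; it is up to a quarter more on the knob of the lower end of the beam and as much less on the other.
- knob_left (a joint): Angle of the left knob, rad, 0 at the start: it grows clockwise seen from above, which lowers the left end of the beam by 3.5 mm per rad (from -1 to 7 rad). Equal angles do not mean a level beam: at the start the ends differ by up to 2 mm either way.
- knob_right (a joint): Angle of the right knob, rad, 0 at the start: it grows clockwise seen from above, which lowers the right end of the beam by 3.5 mm per rad (from -1 to 7 rad). Equal angles do not mean a level beam: at the start the ends differ by up to 2 mm either way.
- weight: Bystander: small brass weight, 26 mm across, 31 mm high, on the left front of the press's bed. Origin at the centre of its underside.
- tuner: Bystander: guitar tuning machine, 30 x 18 mm with a white button, 30 mm high, on the right front of the press's bed. Origin at the centre of its underside.
- tape: Bystander: roll of paper tape, 90 mm across, 24 mm high, on the bench right of the press. Origin at the centre of its underside.
- driver: Bystander: screwdriver lying on the bench left of the press.
- pot: Bystander: jar 56 mm across, 75 mm high, at the far left. Origin at the centre of its underside.
- mug: Bystander: mug 80 mm across, 90 mm high, on the right. Origin at the centre of its underside.
- sander: Bystander: wooden sanding block 150 x 45 x 38 mm, on the left. Origin at the centre of its underside.
- bed (a point): Centre between the screws on the plate's top (the bed), 30 mm above the bench; axes of the press. The bed reaches from x = -195 to 115 mm. Two steel guide strips, 12 mm high and 12 mm wide, with 74 mm between them, run along x from -180 to 90 mm.
- stop (a point): Centre of the dark end stop's face, which looks to the press's -x; x = 90 mm in the frame of the press, 11 mm above the bed. The stop is 25 mm high.
- beam_mid (a point): Middle of the beam's underside, 82 mm above the bench at the start. A cork-faced wooden caul, 60 (x) x 44 (y) x 14 mm, hangs below it on stiff springs, its face 23 to 29 mm under this point: different each time and not measured (1.4 to 7.4 mm above the blank at the start), so contact must be felt. After contact the force grows by about 23 N per mm that this point sinks (12 mm at most).
Not all that is in view belongs to the job. What is shaped like the blank but red is not meant.

How it is judged (in metres and radians):
On the way, in this order (a step that is already met when the one before it is completed fails the run):
1. the blank is home against the end stop while the caul is still clear of it (x of blank_back in the frame of press above 0.088 m and contact force between beam and blank below 1 N), for 0.1 s.
2. the caul bears on the blank, with the blank home (x of blank_back in the frame of press above 0.088 m and contact force between beam and blank above 5 N), for 0.1 s.
At the end, for the whole second after the job is handed in: The blank is home (its back end within 2 mm of the end stop) and at rest, the caul bears on it with 65 to 135 N, and the beam is level: its ends at the screws differ by less than 2 mm (0.011 rad) (x of blank_back in the frame of press above 0.088 m and contact force between beam and blank between 65 and 135 N and angle between the z axis of beam and the z axis of press, either way round below 0.011 rad and linear speed of blank below 0.01 m/s); the robot touches nothing.
It fails at once if one end of the beam is more than 6 mm lower than the other (0.0333 rad) (angle between the z axis of beam and the z axis of press, either way round above 0.0333 rad).
It fails at once if the blank is crushed: the caul bears on it with more than 190 N (contact force between beam and blank above 190 N).
It fails at once if a bystander on the bench is moved by more than 20 mm (distance of any of weight, tuner, tape, driver, pot, mug, sander from where it was at the start of the episode above 0.02 m).
It also fails if it takes over 72 s, if anything falls off the work surface, if the arm or the gripper's body presses on something with over 40 N, if the wrist force passes 120 N, or if a joint passes its speed limit or range.

## Working session

There is one attempt and no reset: what is moved stays moved. The work goes in short steps, Python scripts to look and compute and a tool call to move; the robot and the scene stay as the last step left them, time stands still between calls to the robot, and variables do not carry over. Pictures are saved under pics/ and viewed, at most 10 in all, crops included, and the job is handed in when it is done.

Besides the shell and the picture viewer there is one more tool, called in YAML: its name, and indented under it one key for each argument. move_arm: Moves the arm, as the interface text tells. Its arguments: {"type":"object","properties":{"series":{"type":"array"}},"required":["series"]}

```bash
mkdir -p pics; ls
python3 - <<'E'
from station import r
import cv2,numpy as np,pickle
s=r.sense();print({k:np.round(v,4).tolist() for k,v in s.items()})
for n in("top","side"):
    c=r.capture(n);pickle.dump(c,open(f'{n}.pkl','wb'));cv2.imwrite(f'pics/{n}0.png',c['img'][:,:,::-1])
    R=cv2.Rodrigues(c['rvec'])[0];print(n,c['camera_matrix'].tolist(),(-R.T@np.ravel(c['tvec'])).round(3),R.round(3).tolist())
print(r.sense()['time_s'])
E
```

```text
pics
{'time_s': 0.0, 'joints': [-60.5834, 22.0876, 0.3792, -0.0305, -68.4117, -14.8164], 'joint_velocities': [0.0159, 0.0619, 0.0463, -0.0922, -0.0384, 0.0837], 'effort': [0.0007, -39.0661, 18.7407, 4.2199, 0.0111, -0.0002], 'tcp_pos': [0.1574, -0.6043, 0.2465], 'ee_rot': [[-0.9678, -0.2519, -0.0006], [-0.2519, 0.9678, 0.0021], [0.0001, 0.0022, -1.0]], 'wrist_force': [0.1657, 0.3582, -0.2345], 'moment': [0.0317, 0.0191, 0.0471], 'gripper_force': 0.0, 'gripper_width': 0.9983}
top [[505.6755470079101, 0.0, 319.6451659771958], [0.0, 505.6755470079101, 238.71354270884382], [0.0, 0.0, 1.0]] [0.43  0.009 1.398] [[-0.011, -1.0, 0.011], [-0.998, 0.01, -0.064], [0.064, -0.012, -0.998]]
side [[594.9579258414963, 0.0, 321.6622731967838], [0.0, 594.9579258414963, 240.25225880544838], [0.0, 0.0, 1.0]] [0.422 1.225 1.098] [[-0.996, -0.088, 0.017], [-0.068, 0.613, -0.787], [0.059, -0.785, -0.617]]
0.1
```

View pics/top0.png

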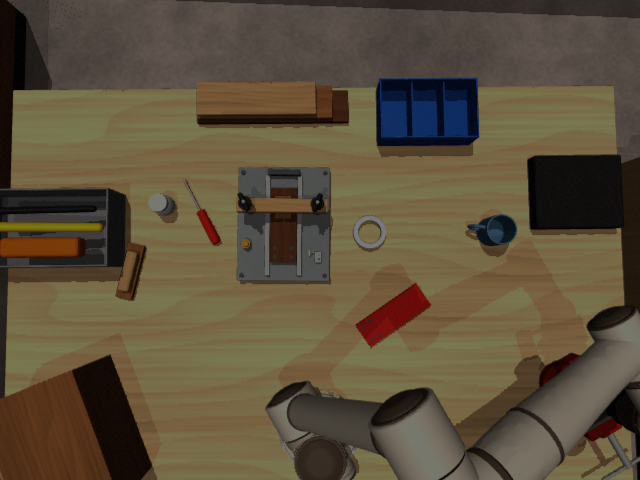

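View pics/side0.png

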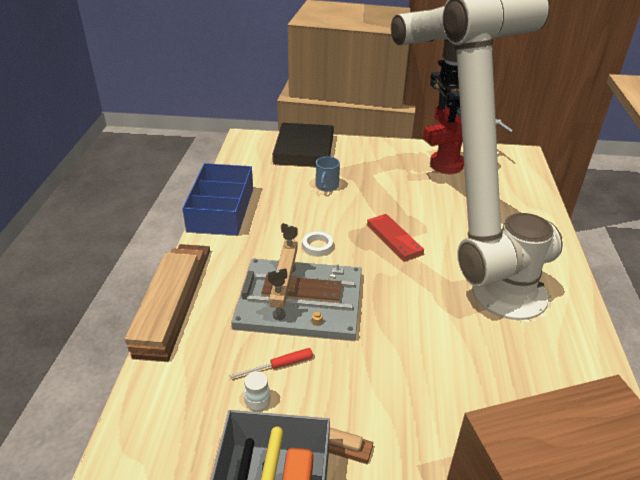

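Top: press plate spans (238,168)-(330,283), knobs at (244,203) and (318,203), and the brown blank lies between the guides (284,235). The red board at (393,315) is a decoy, and the planks at (270,103) are not meant either. I'll check this in a close crop.

```bash
cat > h.py <<'E'
import cv2,numpy as np,pickle
def px2w(c,uv,z):
    R=cv2.Rodrigues(c['rvec'])[0];t=np.ravel(c['tvec'])
    uv=np.atleast_2d(np.array(uv,float))
    d=np.c_[uv,np.ones(len(uv))]@np.linalg.inv(c['camera_matrix']).T@R
    o=-R.T@t
    return o+d*((z-o[2])/d[:,2])[:,None]
def w2px(c,P): return cv2.projectPoints(np.array(P,float).reshape(-1,3),c['rvec'],c['tvec'],c['camera_matrix'],None)[0][:,0]
E
python3 - <<'E'
import cv2,pickle
from h import *
c=pickle.load(open('top.pkl','rb'))
im=c['img'][155:295,225:345,::-1]
cv2.imwrite('pics/crop1.png',cv2.resize(im,None,fx=4.2,fy=4.2,interpolation=cv2.INTER_CUBIC))
k=px2w(c,[(238,168),(330,168),(330,282),(237,283)],.03);print(k.round(4))
print(px2w(c,[(244,203),(318,203)],.178).round(4))
E
```

```text
[[ 0.7139  0.2138  0.03  ]
 [ 0.7117 -0.0375  0.03  ]
 [ 0.4009 -0.0337  0.03  ]
 [ 0.401   0.2167  0.03  ]]
[[ 0.5973  0.1772  0.178 ]
 [ 0.5956 -0.0022  0.178 ]]
```

View pics/crop1.png

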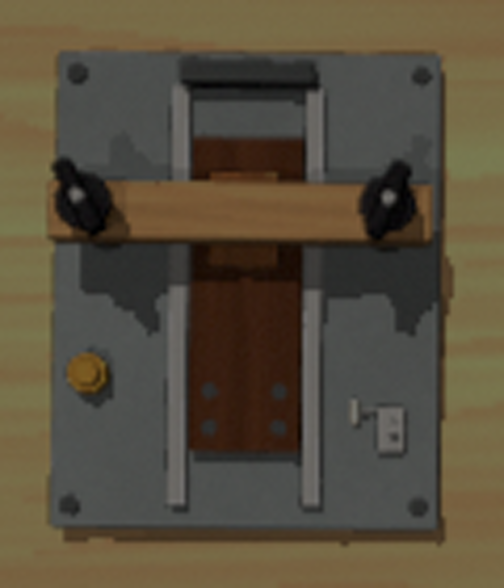

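Crop: dark-capped blank between the guides, front edge at crop (245,452), stop at (250,72). Knob axes are at crop (77,196) and (388,199), with bars yawed about +26° and -22°. Weight at (87,372), tuner at (390,428). This matches the description, and the red board (393,315) is rejected.

```bash
cat > plan.py <<'E'
from h import *
c=pickle.load(open('top.pkl','rb'))
cr=lambda p:(np.array(p,float)+.5)/4.2-.5+[225,155]
k=px2w(c,cr([(57,52),(440,54),(440,526),(51,524)]),.03)[:,:2]
m=np.array([(.115,.125),(.115,-.125),(-.195,-.125),(-.195,.125)])
z=lambda a:a[:,0]+1j*a[:,1]
A,B=z(m),z(k);q=np.vdot(A-A.mean(),B-B.mean());yaw=np.angle(q);s=abs(q)/np.vdot(A-A.mean(),A-A.mean()).real
o=B.mean()-np.exp(1j*yaw)*A.mean()
print('yaw',yaw,'scale',s,'origin',o)
kn=px2w(c,cr([(77,196),(388,199)]),.178);print('knobs',kn.round(4))
for y in(.09,-.09):print('knob from plate',np.round(o+np.exp(1j*yaw)*1j*y,4))
f=px2w(c,cr([(245,452)]),.052)[0];st=px2w(c,cr([(250,88)]),.055)[0]
for n,p in(('front',f),('stop',st)):print(n,p.round(4),np.round((p[0]+1j*p[1]-o)*np.exp(-1j*yaw),4))
print('home front',np.round(o+np.exp(1j*yaw)*-.11,4))
E
python3 plan.py
```

```text
yaw -0.013669905104495672 scale 0.9915430810243169 origin (0.6018022025012864+0.09013208911745844j)
knobs [[6.015e-01 1.797e-01 1.780e-01]
 [5.980e-01 2.000e-04 1.780e-01]]
knob from plate (0.603+0.1801j)
knob from plate (0.6006+0.0001j)
front [0.4551 0.0914 0.052 ] (-0.1467-0.0007j)
stop [0.6871 0.0866 0.055 ] (0.0854-0.0024j)
home front (0.4918+0.0916j)
```

move_arm:
  series:
    - {"grip":0,"xyz":[-319,180,0],"angular":[0,0,-1.45]}
    - {"grip":0,"xyz":[-319,180,0],"angular":[0,0,-1.45]}
    - {"grip":0,"xyz":[-319,180,0],"angular":[0,0,-1.45]}
    - {"grip":0,"xyz":[-319,180,0],"angular":[0,0,-1.45]}
    - {"grip":0,"xyz":[-319,180,0],"angular":[0,0,-1.45]}
    - {"grip":0,"xyz":[-319,180,0],"angular":[0,0,-1.45]}
    - {"grip":0,"xyz":[-319,180,0],"angular":[0,0,-1.45]}
    - {"grip":0,"xyz":[-319,180,0],"angular":[0,0,-1.45]}
    - {"grip":0,"xyz":[-319,180,0],"angular":[0,0,-1.45]}
    - {"grip":0,"xyz":[-319,180,0],"angular":[0,0,-1.45]}

```text
time_s: 1.1
tcp_pos: [0.4214, -0.3492, 0.247]
ee_rot: [[0.14, -0.99, -0.001], [-0.99, -0.14, 0.001], [-0.001, 0.001, -1.0]]
wrist_force: [0.5, 0.4, -0.3]
gripper_width: 0.172
gripper_force: 0.0
```

```bash
cat > go.py <<'E'
# usage: go.py x y z yawdeg  -> shift (mm) and turn (rad) in tool axes, tool down
import sys,numpy as np
from scipy.spatial.transform import Rotation as Ro
from station import r
s=r.sense();R=np.array(s['ee_rot']);p=np.array(s['tcp_pos'])
print('t',round(s['time_s'],2),'tcp',p.round(4),'psi',np.degrees(np.arctan2(R[1,0],R[0,0])).round(2),'F',np.round(s['wrist_force'],1),'M',np.round(s['moment'],3),'w',round(s['gripper_width'],3),'j',np.round(s['joints'],0))
for a in sys.argv[1:]:
    x,y,z,d=map(float,a.split(','))
    G=(Ro.from_euler('z',d,degrees=True)*Ro.from_matrix(np.diag([1,-1,-1.]))).as_matrix()
    print('xyz',(1e3*R.T@(np.array([x,y,z])-p)).round(1),'ang',Ro.from_matrix(R.T@G).as_rotvec().round(3))
E
python3 go.py .41,.092,.2,-.8 .43,.092,.061,-.8
```

```text
t 1.1 tcp [ 0.4214 -0.3492  0.247 ] psi -81.93 F [ 0.5  0.4 -0.3] M [0.043 0.121 0.007] w 0.172 j [-23.  15. -11.  -0. -65.  31.]
xyz [-438.4  -50.7   47.3] ang [ 0.000e+00  1.000e-03 -1.416e+00]
xyz [-435.4  -70.7  186.3] ang [ 0.000e+00  1.000e-03 -1.416e+00]
```

move_arm:
  series:
    - {"grip":0,"xyz":[-438,-53,47],"angular":[0,0,-1.416]}
    - {"grip":0,"xyz":[-438,-53,47],"angular":[0,0,-1.416]}
    - {"grip":0,"xyz":[-438,-53,47],"angular":[0,0,-1.416]}
    - {"grip":0,"xyz":[-438,-53,47],"angular":[0,0,-1.416]}
    - {"grip":0,"xyz":[-438,-53,47],"angular":[0,0,-1.416]}
    - {"grip":0,"xyz":[-438,-53,47],"angular":[0,0,-1.416]}
    - {"grip":0,"xyz":[-438,-53,47],"angular":[0,0,-1.416]}
    - {"grip":0,"xyz":[-438,-53,47],"angular":[0,0,-1.416]}
    - {"grip":0,"xyz":[-438,-53,47],"angular":[0,0,-1.416]}
    - {"grip":0,"xyz":[-438,-53,47],"angular":[0,0,-1.416]}

```text
time_s: 2.1
tcp_pos: [0.4147, 0.0949, 0.2]
ee_rot: [[1.0, -0.01, -0.0], [-0.01, -1.0, 0.0], [-0.0, -0.0, -1.0]]
wrist_force: [0.3, -1.4, 0.1]
gripper_width: 0.001
gripper_force: 0.0
```

```bash
python3 go.py .43,.0924,.062,-.8
python3 - <<'E'
from station import r
import cv2,pickle
s=r.sense();c=r.capture('wrist');c['s']=s;pickle.dump(c,open('w1.pkl','wb'));cv2.imwrite('pics/w1.png',c['img'][:,:,::-1])
E
```

```text
t 2.1 tcp [0.4147 0.0949 0.2   ] psi -0.57 F [ 0.3 -1.4  0.1] M [-0.156  0.149 -0.003] w 0.001 j [ 35.   5. -30.  -0. -55.  54.]
xyz [ 15.3   2.4 138. ] ang [-0.     0.     0.004]
```

View pics/w1.png

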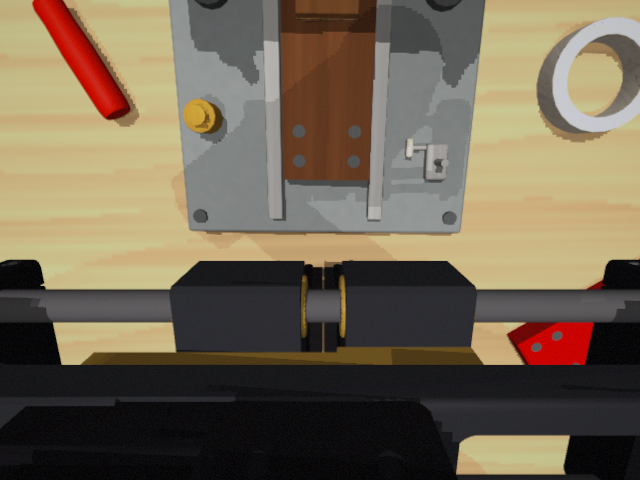

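Wrist view: blank front edge at (325,181) between the guide ends (276,219) and (374,219), with the fingers in line with it. I'll descend in front of it, keeping 12 mm back.

move_arm:
  series:
    - {"grip":0,"xyz":[15,0,70],"angular":[0,0,0.004]}
    - {"grip":0,"xyz":[15,0,70],"angular":[0,0,0.004]}
    - {"grip":0,"xyz":[15,0,115],"angular":[0,0,0.004]}
    - {"grip":0,"xyz":[15,0,136],"angular":[0,0,0.004]}
    - {"grip":0,"xyz":[15,0,136],"angular":[0,0,0.004]}
    - {"grip":0,"xyz":[15,0,136],"angular":[0,0,0.004]}

```text
time_s: 2.75
tcp_pos: [0.4302, 0.0903, 0.0648]
ee_rot: [[1.0, -0.026, -0.0], [-0.026, -1.0, -0.0], [-0.0, 0.0, -1.0]]
wrist_force: [-0.4, 0.5, 0.8]
gripper_width: 0.004
gripper_force: 0.0
```

```bash
python3 go.py .482,.0916,.062,-.8
python3 - <<'E'
from h import *
c=pickle.load(open('w1.pkl','rb'));s=c['s']
R=np.array(s['ee_rot']);p=np.array(s['tcp_pos']);H=np.array(c['hand_eye'])
def ray(uv,z):
    d=R@H[:3,:3]@np.linalg.inv(c['camera_matrix'])@[*uv,1];o=p+R@H[:3,3]
    return (o+d*(z-o[2])/d[2]).round(4)
print(ray((325,181),.052),ray((189,229),.03),ray((461,233),.03),ray((276,217),.042),ray((374,217),.042))
E
```

```text
t 2.75 tcp [0.4302 0.0903 0.0648] psi -1.48 F [-0.4  0.5  0.8] M [-0.077  0.055 -0.033] w 0.004 j [ 33.  18. -38.   0. -34.  55.]
xyz [51.7 -2.6  2.8] ang [ 0.     0.    -0.012]
[0.4544 0.0917 0.052 ] [0.4101 0.2158 0.03  ] [ 0.4041 -0.0324  0.03  ] [0.4229 0.1344 0.042 ] [0.4221 0.0493 0.042 ]
```

move_arm:
  series:
    - {"grip":0,"xyz":[8,-1,1],"angular":[0,0,-0.012]}
    - {"grip":0,"xyz":[13,-1,1],"angular":[0,0,-0.012]}
    - {"grip":0,"xyz":[17,-1,1],"angular":[0,0,-0.012]}
    - {"grip":0,"xyz":[22,-1,1],"angular":[0,0,-0.012]}
    - {"grip":0,"xyz":[27,-1,1],"angular":[0,0,-0.012]}
    - {"grip":0,"xyz":[32,-1,1],"angular":[0,0,-0.012]}
    - {"grip":0,"xyz":[37,-1,1],"angular":[0,0,-0.012]}
    - {"grip":0,"xyz":[41,-1,1],"angular":[0,0,-0.012]}
    - {"grip":0,"xyz":[44,-1,1],"angular":[0,0,-0.012]}
    - {"grip":0,"xyz":[46,-1,1],"angular":[0,0,-0.012]}

```text
time_s: 3.75
tcp_pos: [0.4761, 0.0905, 0.0635]
ee_rot: [[1.0, -0.013, -0.0], [-0.013, -1.0, -0.0], [-0.0, 0.0, -1.0]]
wrist_force: [-1.8, 0.5, 0.9]
gripper_width: 0.01
gripper_force: 0.8
```

move_arm:
  series:
    - {"grip":0,"xyz":[1,0,0],"angular":[0,0,0]}
    - {"grip":0,"xyz":[2,0,0],"angular":[0,0,0]}
    - {"grip":0,"xyz":[2,0,0],"angular":[0,0,0]}

```text
time_s: 4.05
tcp_pos: [0.4781, 0.0905, 0.0635]
ee_rot: [[1.0, -0.013, 0.0], [-0.013, -1.0, 0.0], [0.0, -0.0, -1.0]]
wrist_force: [-0.4, -0.4, -1.1]
gripper_width: 0.01
gripper_force: 0.2
```

move_arm:
  series:
    - {"grip":0,"xyz":[1,0,0],"angular":[0,0,0]}
    - {"grip":0,"xyz":[2,0,0],"angular":[0,0,0]}
    - {"grip":0,"xyz":[2,0,0],"angular":[0,0,0]}

```text
time_s: 4.35
tcp_pos: [0.4801, 0.0905, 0.0635]
ee_rot: [[1.0, -0.013, 0.0], [-0.013, -1.0, 0.0], [0.0, -0.0, -1.0]]
wrist_force: [-0.1, -0.4, -0.4]
gripper_width: 0.006
gripper_force: 0.3
```

move_arm:
  series:
    - {"grip":0,"xyz":[1,0,0],"angular":[0,0,0]}
    - {"grip":0,"xyz":[2,0,0],"angular":[0,0,0]}
    - {"grip":0,"xyz":[2,0,0],"angular":[0,0,0]}

```text
time_s: 4.65
tcp_pos: [0.4803, 0.0901, 0.0633]
ee_rot: [[1.0, -0.013, -0.004], [-0.013, -1.0, -0.001], [-0.004, 0.001, -1.0]]
wrist_force: [-5.5, 1.6, 3.0]
gripper_width: 0.009
gripper_force: 2.8
```

move_arm:
  series:
    - {"grip":0,"xyz":[1,0,0],"angular":[0,0,0]}
    - {"grip":0,"xyz":[1.5,0,0],"angular":[0,0,0]}
    - {"grip":0,"xyz":[1.5,0,0],"angular":[0,0,0]}

```text
time_s: 4.95
tcp_pos: [0.4803, 0.0899, 0.0631]
ee_rot: [[1.0, -0.014, -0.006], [-0.014, -1.0, -0.002], [-0.006, 0.002, -1.0]]
wrist_force: [-9.1, 3.4, 5.6]
gripper_width: 0.003
gripper_force: 4.6
```

Blank is home: the tool stalled at x = 0.4803 with 9 N. I'll retreat and go above the left knob.

move_arm:
  series:
    - {"grip":0,"xyz":[-20,0,0],"angular":[0,0,0]}
    - {"grip":0,"xyz":[-25,0,-50],"angular":[0,0,0]}
    - {"grip":0.3,"xyz":[-25,0,-100],"angular":[0,0,-0.1]}
    - {"grip":0.5,"xyz":[-25,0,-150],"angular":[0,0,-0.2]}
    - {"grip":0.6,"xyz":[-25,0,-185],"angular":[0,0,-0.3]}
    - {"grip":0.6,"xyz":[-10,0,-190],"angular":[0,0,-0.45]}
    - {"grip":0.6,"xyz":[10,-20,-190],"angular":[0,0,-0.45]}

```text
time_s: 5.65
tcp_pos: [0.4947, 0.1098, 0.2568]
ee_rot: [[0.905, 0.425, 0.006], [0.425, -0.905, 0.003], [0.007, -0.0, -1.0]]
wrist_force: [0.1, 0.7, -0.2]
gripper_width: 0.374
gripper_force: 0.0
```

```bash
python3 go.py .602,.180,.25,26
python3 - <<'E'
from station import r
import cv2,pickle
s=r.sense();c=r.capture('wrist');c['s']=s;pickle.dump(c,open('w2.pkl','wb'));cv2.imwrite('pics/w2.png',c['img'][:,:,::-1])
E
```

```text
t 5.65 tcp [0.4947 0.1098 0.2568] psi 25.12 F [ 0.1  0.7 -0.2] M [-0.066  0.064 -0.037] w 0.374 j [ 31.  10. -15.   0. -64.  84.]
xyz [126.9 -18.    7.7] ang [-0.    -0.007 -0.015]
```

View pics/w2.png

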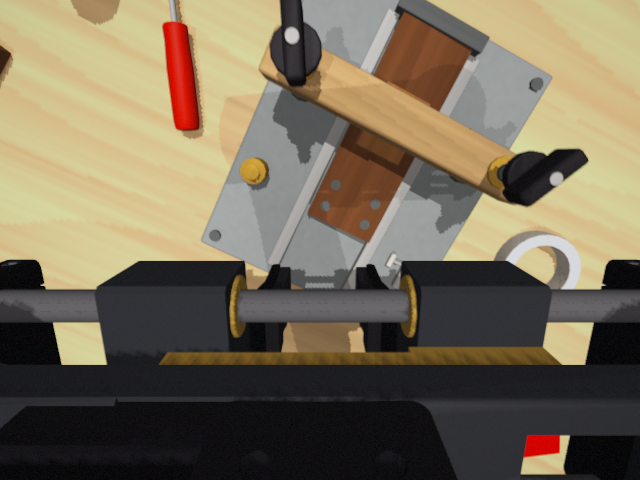

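Wrist view: white axis dots at (292,35) on the left and (557,178) on the right. The left bar is nearly in line with the tool x axis, and the right bar runs from about (580,157) to (525,197).

```bash
python3 - <<'E'
from h import *
c=pickle.load(open('w2.pkl','rb'));s=c['s']
R=np.array(s['ee_rot']);p=np.array(s['tcp_pos']);H=np.array(c['hand_eye'])
def ray(uv,z):
    d=R@H[:3,:3]@np.linalg.inv(c['camera_matrix'])@[*uv,1];o=p+R@H[:3,3]
    return (o+d*(z-o[2])/d[2])
for n,a in(('L',(292,35)),('R',(557,178))):print(n,ray(a,.178).round(4))
d=ray((580,157),.178)-ray((530,197),.178);print('R bar',np.degrees(np.arctan2(d[1],d[0])))
d=ray((290,0),.178)-ray((295,75),.178);print('L bar',np.degrees(np.arctan2(d[1],d[0])))
E
python3 go.py .602,.180,.22,26
```

```text
L [0.6033 0.1794 0.178 ]
R [ 0.6003 -0.0016  0.178 ]
R bar -22.657582280395232
L bar 28.23795587483449
t 5.7 tcp [0.4981 0.1128 0.2553] psi 25.09 F [3.2 1.7 1.1] M [ 0.178 -0.413 -0.014] w 0.418 j [ 31.  10. -15.   0. -64.  84.]
xyz [122.3 -16.8  36.3] ang [ 0.001 -0.008 -0.016]
```

move_arm:
  series:
    - {"grip":0.6,"xyz":[50,-8,5],"angular":[0,0,-0.03]}
    - {"grip":0.6,"xyz":[90,-14,5],"angular":[0,0,-0.03]}
    - {"grip":0.6,"xyz":[121,-17,5],"angular":[0,-0.008,-0.03]}
    - {"grip":0.6,"xyz":[121,-17,5],"angular":[0,-0.008,-0.03]}
    - {"grip":0.6,"xyz":[121,-17,5],"angular":[0,-0.008,-0.03]}
    - {"grip":0.6,"xyz":[121,-17,5],"angular":[0,-0.008,-0.03]}

```text
time_s: 6.3
tcp_pos: [0.5955, 0.1764, 0.2486]
ee_rot: [[0.893, 0.45, -0.007], [0.45, -0.893, -0.004], [-0.008, -0.0, -1.0]]
wrist_force: [0.1, -0.8, -0.4]
gripper_width: 0.599
gripper_force: 0.0
```

```bash
python3 go.py .6025,.1797,.1805,27
```

```text
t 6.3 tcp [0.5955 0.1764 0.2486] psi 26.76 F [ 0.1 -0.8 -0.4] M [-0.135  0.1    0.017] w 0.599 j [ 31.  22.   0.  -0. -69.  85.]
xyz [ 8.3  0.2 68. ] ang [-0.     0.008 -0.004]
```

move_arm:
  series:
    - {"grip":0.6,"xyz":[8,0,30],"angular":[0,0.008,-0.004]}
    - {"grip":0.6,"xyz":[8,0,60],"angular":[0,0.008,-0.004]}
    - {"grip":0.6,"xyz":[8,0,68],"angular":[0,0.008,-0.004]}
    - {"grip":0.3,"xyz":[8,0,68],"angular":[0,0.008,-0.004]}
    - {"grip":0,"xyz":[8,0,68],"angular":[0,0.008,-0.004]}
    - {"grip":0,"xyz":[8,0,68],"angular":[0,0.008,-0.004]}
    - {"grip":0,"xyz":[8,0,68],"angular":[0,0.008,-0.004]}

```text
time_s: 7.0
tcp_pos: [0.6033, 0.1806, 0.1821]
ee_rot: [[0.891, 0.454, 0.003], [0.454, -0.891, 0.001], [0.003, -0.0, -1.0]]
wrist_force: [0.7, -0.6, 0.6]
gripper_width: 0.32
gripper_force: 0.0
```

```bash
python3 go.py .6025,.1797,.1805,27
```

```text
t 7.0 tcp [0.6033 0.1806 0.1821] psi 27.01 F [ 0.7 -0.6  0.6] M [-0.173  0.104  0.052] w 0.32 j [ 31.  25.  -4.   0. -60.  86.]
xyz [-1.1  0.4  1.6] ang [-0.    -0.003  0.   ]
```

move_arm:
  series:
    - {"grip":0,"xyz":[-1,0,1],"angular":[0,0,0]}
    - {"grip":0,"xyz":[-1,0,1],"angular":[0,0,0]}
    - {"grip":0,"xyz":[-1,0,1],"angular":[0,0,0]}
    - {"grip":0,"xyz":[-1,0,1],"angular":[0,0,0]}

```text
time_s: 7.4
tcp_pos: [0.602, 0.1793, 0.1798]
ee_rot: [[0.891, 0.454, 0.0], [0.454, -0.891, -0.001], [-0.0, 0.001, -1.0]]
wrist_force: [0.1, -2.5, 1.6]
gripper_width: 0.132
gripper_force: 30.0
```

```bash
python3 go.py
```

```text
t 7.4 tcp [0.602  0.1793 0.1798] psi 27.03 F [ 0.1 -2.5  1.6] M [-0.9    0.04   0.233] w 0.132 j [ 31.  25.  -5.   0. -60.  86.]
```

move_arm:
  series:
    - {"grip":0,"xyz":[0,0,0],"angular":[0,0,0.1]}
    - {"grip":0,"xyz":[0,0,0],"angular":[0,0,0.2]}

```text
time_s: 7.6
tcp_pos: [0.6019, 0.1795, 0.1798]
ee_rot: [[0.964, 0.265, 0.0], [0.265, -0.964, -0.0], [-0.0, 0.0, -1.0]]
wrist_force: [0.7, -1.8, 1.5]
gripper_width: 0.138
gripper_force: 30.0
```

```bash
python3 go.py
```

```text
t 7.6 tcp [0.6019 0.1795 0.1798] psi 15.34 F [ 0.7 -1.8  1.5] M [-0.609  0.195  0.255] w 0.138 j [ 31.  25.  -5.   0. -60.  74.]
```

move_arm:
  series:
    - {"grip":0,"xyz":[0,0,0],"angular":[0,0,0.1]}
    - {"grip":0,"xyz":[0,0,0],"angular":[0,0,0.2]}

```text
time_s: 7.8
tcp_pos: [0.6019, 0.1798, 0.1798]
ee_rot: [[0.998, 0.068, 0.0], [0.068, -0.998, -0.0], [0.0, 0.0, -1.0]]
wrist_force: [-0.7, -0.6, 1.9]
gripper_width: 0.136
gripper_force: 30.0
```

```bash
python3 go.py
```

```text
t 7.8 tcp [0.6019 0.1798 0.1798] psi 3.88 F [-0.7 -0.6  1.9] M [-0.435  0.167  0.276] w 0.136 j [ 31.  25.  -5.   0. -60.  63.]
```

move_arm:
  series:
    - {"grip":0,"xyz":[0,0,0],"angular":[0,0,0.1]}

```text
time_s: 7.9
tcp_pos: [0.6019, 0.1799, 0.1798]
ee_rot: [[0.999, -0.032, 0.0], [-0.032, -0.999, 0.0], [0.0, -0.0, -1.0]]
wrist_force: [0.4, -0.4, 1.1]
gripper_width: 0.134
gripper_force: 30.0
```

```bash
python3 go.py
```

```text
t 7.9 tcp [0.6019 0.1799 0.1798] psi -1.84 F [ 0.4 -0.4  1.1] M [-0.348  0.165  0.316] w 0.134 j [ 31.  25.  -5.  -0. -60.  57.]
```

move_arm:
  series:
    - {"grip":0.5,"xyz":[0,0,0],"angular":[0,0,0]}
    - {"grip":0.5,"xyz":[0,0,0],"angular":[0,0,0]}
    - {"grip":0.5,"xyz":[0,0,0],"angular":[0,0,0]}
    - {"grip":0.5,"xyz":[0,0,-40],"angular":[0,0,0]}
    - {"grip":0.5,"xyz":[1,40,-40],"angular":[0,0,0.1]}
    - {"grip":0.5,"xyz":[2,90,-40],"angular":[0,0,0.2]}
    - {"grip":0.5,"xyz":[4,135,-40],"angular":[0,0,0.3]}
    - {"grip":0.5,"xyz":[4,170,-40],"angular":[0,0,0.365]}
    - {"grip":0.5,"xyz":[4,180,-40],"angular":[0,0,0.365]}
    - {"grip":0.5,"xyz":[4,180,-40],"angular":[0,0,0.365]}

```text
time_s: 8.9
tcp_pos: [0.6006, -0.0014, 0.2194]
ee_rot: [[0.923, -0.385, -0.0], [-0.385, -0.923, 0.0], [-0.0, -0.0, -1.0]]
wrist_force: [0.5, 0.5, 0.5]
gripper_width: 0.499
gripper_force: 0.0
```

move_arm:
  series:
    - {"grip":0.5,"xyz":[0,0,0],"angular":[0,0,0]}
    - {"grip":0.5,"xyz":[0,0,0],"angular":[0,0,0]}

```text
time_s: 9.1
tcp_pos: [0.6009, 0.0011, 0.2194]
ee_rot: [[0.924, -0.382, 0.0], [-0.382, -0.924, 0.0], [-0.0, -0.0, -1.0]]
wrist_force: [-0.3, 0.5, -0.6]
gripper_width: 0.502
gripper_force: 0.0
```

```bash
python3 go.py .6003,-.0006,.1805,-22.7
```

```text
t 9.1 tcp [0.6009 0.0011 0.2194] psi -22.44 F [-0.3  0.5 -0.6] M [-0.026  0.133 -0.025] w 0.502 j [ 16.  21.  -6.  -0. -64.  52.]
xyz [ 0.2  1.8 38.9] ang [-0.     0.     0.005]
```

move_arm:
  series:
    - {"grip":0.5,"xyz":[0,1,20],"angular":[0,0,0.005]}
    - {"grip":0.3,"xyz":[0,1,39],"angular":[0,0,0.005]}
    - {"grip":0,"xyz":[0,1,39],"angular":[0,0,0.005]}
    - {"grip":0,"xyz":[0,1,39],"angular":[0,0,0.005]}
    - {"grip":0,"xyz":[0,1,39],"angular":[0,0,0.005]}
    - {"grip":0,"xyz":[0,1,39],"angular":[0,0,0.005]}
    - {"grip":0,"xyz":[0,1,39],"angular":[0,0,0.005]}
    - {"grip":0,"xyz":[0,1,39],"angular":[0,0,0.005]}

```text
time_s: 9.9
tcp_pos: [0.601, -0.0008, 0.1817]
ee_rot: [[0.921, -0.389, 0.002], [-0.389, -0.921, 0.001], [0.002, -0.002, -1.0]]
wrist_force: [-0.7, 2.2, 4.0]
gripper_width: 0.134
gripper_force: 30.0
```

```bash
python3 go.py
```

```text
t 9.9 tcp [ 0.601  -0.0008  0.1817] psi -22.87 F [-0.7  2.2  4. ] M [ 0.486  0.258 -0.217] w 0.134 j [ 15.  23.  -9.  -0. -59.  52.]
```

move_arm:
  series:
    - {"grip":0,"xyz":[0,0,0],"angular":[0,0,0.1]}
    - {"grip":0,"xyz":[0,0,0],"angular":[0,0,0.2]}
    - {"grip":0,"xyz":[0,0,0],"angular":[0,0,0.3]}
    - {"grip":0,"xyz":[0,0,0],"angular":[0,0,0.4]}
    - {"grip":0,"xyz":[0,0,0],"angular":[0,0,0.5]}

```text
time_s: 10.4
tcp_pos: [0.6005, -0.0013, 0.1817]
ee_rot: [[0.621, -0.784, 0.001], [-0.784, -0.621, -0.001], [0.001, -0.001, -1.0]]
wrist_force: [-0.7, 0.2, 4.6]
gripper_width: 0.136
gripper_force: 30.1
```

```bash
python3 go.py
```

```text
t 10.4 tcp [ 0.6005 -0.0013  0.1817] psi -51.62 F [-0.7  0.2  4.6] M [0.026 0.518 0.28 ] w 0.136 j [ 15.  23.  -9.   0. -59.  23.]
```

move_arm:
  series:
    - {"grip":0,"xyz":[0,0,0],"angular":[0,0,0.1]}
    - {"grip":0,"xyz":[0,0,0],"angular":[0,0,0.2]}
    - {"grip":0,"xyz":[0,0,0],"angular":[0,0,0.3]}

```text
time_s: 10.7
tcp_pos: [0.6002, -0.0015, 0.1817]
ee_rot: [[0.361, -0.932, 0.0], [-0.932, -0.361, -0.001], [0.001, 0.0, -1.0]]
wrist_force: [-1.9, 0.0, 4.1]
gripper_width: 0.135
gripper_force: 30.2
```

```bash
python3 go.py
```

```text
t 10.7 tcp [ 0.6002 -0.0015  0.1817] psi -68.81 F [-1.9  0.   4.1] M [-0.028  0.769  0.289] w 0.135 j [ 15.  23.  -9.   0. -59.   6.]
```

move_arm:
  series:
    - {"grip":0,"xyz":[0,0,0],"angular":[0,0,0.1]}
    - {"grip":0,"xyz":[0,0,0],"angular":[0,0,0.2]}

```text
time_s: 10.9
tcp_pos: [0.5999, -0.0016, 0.1817]
ee_rot: [[0.169, -0.986, -0.0], [-0.986, -0.169, -0.001], [0.001, 0.001, -1.0]]
wrist_force: [-2.4, -0.6, 5.5]
gripper_width: 0.135
gripper_force: 30.2
```

```bash
python3 go.py .6025,.1797,.2205,-1.7
```

```text
t 10.9 tcp [ 0.5999 -0.0016  0.1817] psi -80.26 F [-2.4 -0.6  5.5] M [-0.007  0.963  0.323] w 0.135 j [ 15.  23.  -9.   0. -59.  -6.]
xyz [-178.2  -33.2  -39. ] ang [ 1.000e-03 -0.000e+00 -1.371e+00]
```

move_arm:
  series:
    - {"grip":0.5,"xyz":[0,0,0],"angular":[0,0,0]}
    - {"grip":0.5,"xyz":[0,0,0],"angular":[0,0,0]}
    - {"grip":0.5,"xyz":[0,0,0],"angular":[0,0,0]}
    - {"grip":0.5,"xyz":[0,0,-39],"angular":[0,0,0]}
    - {"grip":0.5,"xyz":[-40,-8,-39],"angular":[0,0,-0.15]}
    - {"grip":0.5,"xyz":[-80,-16,-39],"angular":[0,0,-0.3]}
    - {"grip":0.5,"xyz":[-120,-24,-39],"angular":[0,0,-0.45]}
    - {"grip":0.5,"xyz":[-155,-30,-39],"angular":[0,0,-0.6]}
    - {"grip":0.5,"xyz":[-178,-33,-39],"angular":[0,0,-0.75]}
    - {"grip":0.5,"xyz":[-178,-33,-39],"angular":[0,0,-0.9]}

```text
time_s: 11.9
tcp_pos: [0.6022, 0.183, 0.2188]
ee_rot: [[0.883, -0.469, -0.0], [-0.469, -0.883, 0.0], [-0.0, -0.0, -1.0]]
wrist_force: [-0.2, -0.3, -0.7]
gripper_width: 0.502
gripper_force: 0.0
```

move_arm:
  series:
    - {"grip":0.5,"xyz":[0,0,0],"angular":[0,0,-0.15]}
    - {"grip":0.5,"xyz":[0,0,0],"angular":[0,0,-0.3]}
    - {"grip":0.5,"xyz":[0,0,0],"angular":[0,0,-0.45]}
    - {"grip":0.5,"xyz":[0,0,0],"angular":[0,0,-0.47]}
    - {"grip":0.5,"xyz":[0,0,0],"angular":[0,0,-0.47]}

```text
time_s: 12.4
tcp_pos: [0.6023, 0.1798, 0.2192]
ee_rot: [[1.0, -0.031, -0.0], [-0.031, -1.0, -0.0], [-0.0, 0.0, -1.0]]
wrist_force: [0.3, -1.3, 0.5]
gripper_width: 0.5
gripper_force: 0.0
```

```bash
python3 go.py .6022,.1797,.1805,-1.8
```

```text
t 12.4 tcp [0.6023 0.1798 0.2192] psi -1.77 F [ 0.3 -1.3  0.5] M [-0.129  0.136 -0.   ] w 0.5 j [ 31.  24.  -1.  -0. -65.  57.]
xyz [-0.1  0.1 38.7] ang [0.    0.    0.001]
```

move_arm:
  series:
    - {"grip":0.5,"xyz":[0,0,20],"angular":[0,0,0]}
    - {"grip":0.3,"xyz":[0,0,39],"angular":[0,0,0]}
    - {"grip":0,"xyz":[0,0,39],"angular":[0,0,0]}
    - {"grip":0,"xyz":[0,0,39],"angular":[0,0,0]}
    - {"grip":0,"xyz":[0,0,39],"angular":[0,0,0]}
    - {"grip":0,"xyz":[0,0,39],"angular":[0,0,0]}
    - {"grip":0,"xyz":[0,0,39],"angular":[0,0,0]}
    - {"grip":0,"xyz":[0,0,39],"angular":[0,0,0]}

```text
time_s: 13.2
tcp_pos: [0.603, 0.1799, 0.1819]
ee_rot: [[1.0, -0.029, 0.002], [-0.029, -1.0, 0.001], [0.002, -0.001, -1.0]]
wrist_force: [0.4, -1.0, 3.9]
gripper_width: 0.136
gripper_force: 30.0
```

```bash
python3 go.py
```

```text
t 13.2 tcp [0.603  0.1799 0.1819] psi -1.67 F [ 0.4 -1.   3.9] M [-0.346  0.122 -0.125] w 0.136 j [ 31.  25.  -4.   0. -60.  57.]
```

move_arm:
  series:
    - {"grip":0,"xyz":[0,0,0],"angular":[0,0,0.1]}
    - {"grip":0,"xyz":[0,0,0],"angular":[0,0,0.2]}
    - {"grip":0,"xyz":[0,0,0],"angular":[0,0,0.3]}

```text
time_s: 13.5
tcp_pos: [0.603, 0.1799, 0.1819]
ee_rot: [[0.946, -0.325, 0.002], [-0.325, -0.946, 0.0], [0.002, -0.001, -1.0]]
wrist_force: [0.3, -0.8, 3.6]
gripper_width: 0.136
gripper_force: 30.1
```

```bash
python3 go.py
```

```text
t 13.5 tcp [0.603  0.1799 0.1819] psi -18.97 F [ 0.3 -0.8  3.6] M [-0.35   0.116  0.247] w 0.136 j [ 31.  25.  -4.   0. -60.  40.]
```

move_arm:
  series:
    - {"grip":0,"xyz":[0,0,0],"angular":[0,0,0.1]}
    - {"grip":0,"xyz":[0,0,0],"angular":[0,0,0.2]}
    - {"grip":0,"xyz":[0,0,0],"angular":[0,0,0.3]}

```text
time_s: 13.8
tcp_pos: [0.603, 0.1799, 0.1819]
ee_rot: [[0.807, -0.59, 0.002], [-0.59, -0.807, 0.0], [0.002, -0.002, -1.0]]
wrist_force: [-0.5, -0.1, 2.9]
gripper_width: 0.134
gripper_force: 30.1
```

```bash
python3 go.py
```

```text
t 13.8 tcp [0.603  0.1799 0.1819] psi -36.15 F [-0.5 -0.1  2.9] M [-0.324  0.16   0.307] w 0.134 j [ 31.  25.  -4.   0. -60.  22.]
```

move_arm:
  series:
    - {"grip":0,"xyz":[0,0,0],"angular":[0,0,0.1]}
    - {"grip":0,"xyz":[0,0,0],"angular":[0,0,0.2]}

```text
time_s: 14.0
tcp_pos: [0.603, 0.1799, 0.1819]
ee_rot: [[0.674, -0.739, 0.002], [-0.739, -0.674, 0.0], [0.001, -0.002, -1.0]]
wrist_force: [0.6, -0.9, 3.5]
gripper_width: 0.136
gripper_force: 30.1
```

```bash
python3 go.py
```

```text
t 14.0 tcp [0.603  0.1799 0.1819] psi -47.61 F [ 0.6 -0.9  3.5] M [-0.267  0.152  0.419] w 0.136 j [ 31.  25.  -4.   0. -60.  11.]
```

move_arm:
  series:
    - {"grip":0,"xyz":[0,0,0],"angular":[0,0,0.1]}
    - {"grip":0,"xyz":[0,0,0],"angular":[0,0,0.2]}

```text
time_s: 14.2
tcp_pos: [0.603, 0.18, 0.1818]
ee_rot: [[0.514, -0.858, 0.002], [-0.858, -0.514, 0.0], [0.001, -0.002, -1.0]]
wrist_force: [-0.3, -1.1, 3.7]
gripper_width: 0.139
gripper_force: 30.1
```

```bash
python3 go.py .6006,-.0006,.2205,-80
```

```text
t 14.2 tcp [0.603  0.18   0.1818] psi -59.06 F [-0.3 -1.1  3.7] M [-0.276  0.059  0.367] w 0.139 j [ 31.  25.  -4.   0. -60.  -0.]
xyz [153.6  94.8 -38.7] ang [-0.002 -0.001  0.365]
```

move_arm:
  series:
    - {"grip":0.5,"xyz":[0,0,0],"angular":[0,0,0]}
    - {"grip":0.5,"xyz":[0,0,0],"angular":[0,0,0]}
    - {"grip":0.5,"xyz":[0,0,0],"angular":[0,0,0]}
    - {"grip":0.5,"xyz":[0,0,-39],"angular":[0,0,0]}
    - {"grip":0.5,"xyz":[38,24,-39],"angular":[0,0,0.12]}
    - {"grip":0.5,"xyz":[77,47,-39],"angular":[0,0,0.24]}
    - {"grip":0.5,"xyz":[115,71,-39],"angular":[0,0,0.366]}
    - {"grip":0.5,"xyz":[145,89,-39],"angular":[0,0,0.366]}
    - {"grip":0.5,"xyz":[154,95,-39],"angular":[0,0,0.366]}
    - {"grip":0.5,"xyz":[154,95,-39],"angular":[0,0,0.366]}

```text
time_s: 15.2
tcp_pos: [0.6002, -0.0024, 0.2193]
ee_rot: [[0.173, -0.985, -0.001], [-0.985, -0.173, 0.0], [-0.0, 0.0, -1.0]]
wrist_force: [-0.4, -0.3, 0.5]
gripper_width: 0.499
gripper_force: 0.0
```

move_arm:
  series:
    - {"grip":0.5,"xyz":[0,0,0],"angular":[0,0,0]}
    - {"grip":0.5,"xyz":[0,0,0],"angular":[0,0,0]}
    - {"grip":0.5,"xyz":[0,0,0],"angular":[0,0,0]}

```text
time_s: 15.5
tcp_pos: [0.6005, 0.0003, 0.2194]
ee_rot: [[0.177, -0.984, -0.0], [-0.984, -0.177, 0.0], [-0.0, 0.0, -1.0]]
wrist_force: [0.2, 1.0, 0.1]
gripper_width: 0.499
gripper_force: 0.0
```

```bash
python3 go.py .6004,-.0008,.1805,-80.2
```

```text
t 15.5 tcp [6.005e-01 3.000e-04 2.194e-01] psi -79.8 F [0.2 1.  0.1] M [-0.023  0.118 -0.008] w 0.499 j [ 15.  21.  -6.  -0. -64.  -5.]
xyz [ 1.   0.3 38.9] ang [0.    0.    0.007]
```

move_arm:
  series:
    - {"grip":0.5,"xyz":[1,0,20],"angular":[0,0,0.007]}
    - {"grip":0.3,"xyz":[1,0,39],"angular":[0,0,0.007]}
    - {"grip":0,"xyz":[1,0,39],"angular":[0,0,0.007]}
    - {"grip":0,"xyz":[1,0,39],"angular":[0,0,0.007]}
    - {"grip":0,"xyz":[1,0,39],"angular":[0,0,0.007]}
    - {"grip":0,"xyz":[1,0,39],"angular":[0,0,0.007]}
    - {"grip":0,"xyz":[1,0,39],"angular":[0,0,0.007]}
    - {"grip":0,"xyz":[1,0,39],"angular":[0,0,0.007]}

```text
time_s: 16.3
tcp_pos: [0.6, -0.002, 0.1815]
ee_rot: [[0.168, -0.986, -0.001], [-0.986, -0.168, 0.0], [-0.0, 0.001, -1.0]]
wrist_force: [-5.0, 1.3, 6.4]
gripper_width: 0.134
gripper_force: 30.0
```

```bash
python3 go.py
```

```text
t 16.3 tcp [ 0.6    -0.002   0.1815] psi -80.34 F [-5.   1.3  6.4] M [ 0.378  1.536 -0.164] w 0.134 j [ 15.  23.  -9.  -0. -59.  -6.]
```

move_arm:
  series:
    - {"grip":0,"xyz":[0,0,0],"angular":[0,0,0.1]}
    - {"grip":0,"xyz":[0,0,0],"angular":[0,0,0.2]}

```text
time_s: 16.5
tcp_pos: [0.5997, -0.002, 0.1815]
ee_rot: [[-0.033, -0.999, -0.001], [-0.999, 0.033, -0.0], [0.0, 0.001, -1.0]]
wrist_force: [-5.9, 1.5, 6.7]
gripper_width: 0.137
gripper_force: 30.0
```

```bash
python3 go.py
```

```text
t 16.5 tcp [ 0.5997 -0.002   0.1815] psi -91.89 F [-5.9  1.5  6.7] M [0.544 1.876 0.431] w 0.137 j [ 15.  23.  -9.  -0. -59. -17.]
```

move_arm:
  series:
    - {"grip":0,"xyz":[0,0,0],"angular":[0,0,0.1]}

```text
time_s: 16.6
tcp_pos: [0.5995, -0.002, 0.1816]
ee_rot: [[-0.133, -0.991, -0.002], [-0.991, 0.133, -0.0], [0.001, 0.002, -1.0]]
wrist_force: [-7.1, 1.9, 7.4]
gripper_width: 0.136
gripper_force: 30.0
```

```bash
python3 go.py
```

```text
t 16.6 tcp [ 0.5995 -0.002   0.1816] psi -97.62 F [-7.1  1.9  7.4] M [0.566 1.937 0.348] w 0.136 j [ 15.  23.  -9.  -0. -59. -23.]
```

move_arm:
  series:
    - {"grip":0,"xyz":[0,0,0],"angular":[0,0,0.1]}

```text
time_s: 16.7
tcp_pos: [0.5993, -0.002, 0.1815]
ee_rot: [[-0.231, -0.973, -0.002], [-0.973, 0.231, -0.0], [0.001, 0.002, -1.0]]
wrist_force: [-6.5, 2.7, 8.1]
gripper_width: 0.133
gripper_force: 30.0
```

```bash
python3 go.py
```

```text
t 16.7 tcp [ 0.5993 -0.002   0.1815] psi -103.35 F [-6.5  2.7  8.1] M [0.586 2.02  0.416] w 0.133 j [ 15.  23.  -9.  -0. -59. -29.]
```

move_arm:
  series:
    - {"grip":0,"xyz":[0,0,0],"angular":[0,0,0.1]}

```text
time_s: 16.8
tcp_pos: [0.5991, -0.002, 0.1815]
ee_rot: [[-0.327, -0.945, -0.003], [-0.945, 0.327, -0.0], [0.001, 0.002, -1.0]]
wrist_force: [-6.5, 2.8, 7.1]
gripper_width: 0.132
gripper_force: 30.0
```

```bash
python3 go.py .6013,.0493,.2,-90.8
```

```text
t 16.8 tcp [ 0.5991 -0.002   0.1815] psi -109.08 F [-6.5  2.8  7.1] M [0.735 2.161 0.457] w 0.132 j [ 15.  23.  -9.  -0. -59. -34.]
xyz [-49.1  14.8 -18.5] ang [ 0.003 -0.001 -0.319]
```

move_arm:
  series:
    - {"grip":0.4,"xyz":[0,0,0],"angular":[0,0,0]}
    - {"grip":0.4,"xyz":[0,0,0],"angular":[0,0,0]}
    - {"grip":0.4,"xyz":[0,0,0],"angular":[0,0,0]}
    - {"grip":0.4,"xyz":[0,0,-35],"angular":[0,0,0]}
    - {"grip":0,"xyz":[-25,8,-35],"angular":[0,0,-0.12]}
    - {"grip":0,"xyz":[-62,19,-35],"angular":[0,0,-0.25]}
    - {"grip":0,"xyz":[-62,19,-35],"angular":[0,0,-0.319]}
    - {"grip":0,"xyz":[-62,19,-35],"angular":[0,0,-0.319]}
    - {"grip":0,"xyz":[-62,19,-35],"angular":[0,0,-0.319]}
    - {"grip":0,"xyz":[-62,19,-35],"angular":[0,0,-0.319]}

```text
time_s: 17.8
tcp_pos: [0.6028, 0.0621, 0.2153]
ee_rot: [[-0.014, -1.0, -0.0], [-1.0, 0.014, 0.0], [0.0, 0.0, -1.0]]
wrist_force: [0.4, -0.1, -0.4]
gripper_width: 0.022
gripper_force: 0.0
```

```bash
python3 go.py .6016,.063,.145,-90.8 .6024,.117,.145,-90.8
```

```text
t 17.8 tcp [0.6028 0.0621 0.2153] psi -90.79 F [ 0.4 -0.1 -0.4] M [ 0.003  0.096 -0.045] w 0.022 j [ 21.  22.  -5.  -0. -63. -22.]
xyz [-0.8  1.2 70.3] ang [ 0. -0.  0.]
xyz [-54.8   1.1  70.3] ang [ 0. -0.  0.]
```

move_arm:
  series:
    - {"grip":0,"xyz":[-1,1,40],"angular":[0,0,0]}
    - {"grip":0,"xyz":[-1,1,70],"angular":[0,0,0]}
    - {"grip":0,"xyz":[-1,1,79],"angular":[0,0,0]}
    - {"grip":0,"xyz":[-1,1,79],"angular":[0,0,0]}
    - {"grip":0,"xyz":[-1,1,79],"angular":[0,0,0]}

```text
time_s: 18.3
tcp_pos: [0.6029, 0.0637, 0.1379]
ee_rot: [[-0.012, -1.0, 0.003], [-1.0, 0.012, 0.0], [-0.001, -0.003, -1.0]]
wrist_force: [-0.5, 0.5, -0.0]
gripper_width: 0.011
gripper_force: 0.0
```

move_arm:
  series:
    - {"grip":0,"xyz":[0,0,1],"angular":[0,0,0]}
    - {"grip":0,"xyz":[0,0,2],"angular":[0,0,0]}
    - {"grip":0,"xyz":[0,0,2],"angular":[0,0,0]}

```text
time_s: 18.6
tcp_pos: [0.602, 0.0639, 0.1351]
ee_rot: [[-0.012, -1.0, 0.001], [-1.0, 0.012, 0.001], [-0.001, -0.001, -1.0]]
wrist_force: [0.1, 0.8, -0.5]
gripper_width: 0.002
gripper_force: 0.0
```

```bash
python3 go.py
```

```text
t 18.6 tcp [0.602  0.0639 0.1351] psi -90.69 F [ 0.1  0.8 -0.5] M [0.038 0.129 0.03 ] w 0.002 j [ 21.  26. -11.  -0. -53. -22.]
```

move_arm:
  series:
    - {"grip":0,"xyz":[0,0,1],"angular":[0,0,0]}
    - {"grip":0,"xyz":[0,0,1],"angular":[0,0,0]}

```text
time_s: 18.8
tcp_pos: [0.6017, 0.0638, 0.1335]
ee_rot: [[-0.012, -1.0, -0.0], [-1.0, 0.012, 0.0], [-0.0, 0.0, -1.0]]
wrist_force: [0.5, 0.2, 0.3]
gripper_width: 0.01
gripper_force: 0.0
```

```bash
python3 go.py
```

```text
t 18.8 tcp [0.6017 0.0638 0.1335] psi -90.69 F [0.5 0.2 0.3] M [-0.005  0.123 -0.066] w 0.01 j [ 21.  26. -11.  -0. -53. -22.]
```

move_arm:
  series:
    - {"grip":0,"xyz":[0,0,1],"angular":[0,0,0]}
    - {"grip":0,"xyz":[0,0,1],"angular":[0,0,0]}

```text
time_s: 19.0
tcp_pos: [0.6019, 0.0638, 0.1329]
ee_rot: [[-0.012, -1.0, 0.0], [-1.0, 0.012, 0.0], [-0.0, -0.0, -1.0]]
wrist_force: [-1.0, 0.2, 2.5]
gripper_width: 0.006
gripper_force: 1.4
```

```bash
python3 go.py
```

```text
t 19.0 tcp [0.6019 0.0638 0.1329] psi -90.67 F [-1.   0.2  2.5] M [ 0.144  0.379 -0.01 ] w 0.006 j [ 21.  26. -11.   0. -53. -22.]
```

move_arm:
  series:
    - {"grip":0,"xyz":[0,0,1],"angular":[0,0,0]}
    - {"grip":0,"xyz":[0,0,1],"angular":[0,0,0]}

```text
time_s: 19.2
tcp_pos: [0.6019, 0.0638, 0.1328]
ee_rot: [[-0.011, -1.0, 0.001], [-1.0, 0.011, -0.0], [0.0, -0.001, -1.0]]
wrist_force: [-1.8, 1.0, 6.3]
gripper_width: 0.003
gripper_force: 3.5
```

```bash
python3 go.py
```

```text
t 19.2 tcp [0.6019 0.0638 0.1328] psi -90.66 F [-1.8  1.   6.3] M [ 0.114  0.959 -0.021] w 0.003 j [ 21.  26. -11.   0. -53. -22.]
```

move_arm:
  series:
    - {"grip":0,"xyz":[0,0,-6],"angular":[0,0,0]}
    - {"grip":0,"xyz":[-20,0,-6],"angular":[0,0,0]}
    - {"grip":0,"xyz":[-54,0,-6],"angular":[0,0,0]}
    - {"grip":0,"xyz":[-54,0,-6],"angular":[0,0,0]}
    - {"grip":0,"xyz":[-54,0,-6],"angular":[0,0,0]}
    - {"grip":0,"xyz":[-54,0,-4],"angular":[0,0,0]}
    - {"grip":0,"xyz":[-54,0,-3],"angular":[0,0,0]}
    - {"grip":0,"xyz":[-54,0,-3],"angular":[0,0,0]}

```text
time_s: 20.0
tcp_pos: [0.6022, 0.117, 0.1341]
ee_rot: [[-0.013, -1.0, -0.001], [-1.0, 0.013, -0.0], [0.0, 0.001, -1.0]]
wrist_force: [-0.0, 0.1, -0.5]
gripper_width: 0.005
gripper_force: 0.0
```

```bash
python3 go.py
```

```text
t 20.0 tcp [0.6022 0.117  0.1341] psi -90.75 F [-0.   0.1 -0.5] M [ 0.061  0.145 -0.01 ] w 0.005 j [ 26.  27. -10.  -0. -54. -27.]
```

move_arm:
  series:
    - {"grip":0,"xyz":[0,0,1],"angular":[0,0,0]}
    - {"grip":0,"xyz":[0,0,1],"angular":[0,0,0]}

```text
time_s: 20.2
tcp_pos: [0.6025, 0.1174, 0.1335]
ee_rot: [[-0.012, -1.0, 0.0], [-1.0, 0.012, 0.0], [-0.0, -0.0, -1.0]]
wrist_force: [0.2, 0.1, -0.2]
gripper_width: 0.002
gripper_force: 0.0
```

```bash
python3 go.py
```

```text
t 20.2 tcp [0.6025 0.1174 0.1335] psi -90.71 F [ 0.2  0.1 -0.2] M [0.026 0.073 0.03 ] w 0.002 j [ 26.  27. -10.  -0. -54. -27.]
```

move_arm:
  series:
    - {"grip":0,"xyz":[0,0,1],"angular":[0,0,0]}
    - {"grip":0,"xyz":[0,0,1],"angular":[0,0,0]}

```text
time_s: 20.4
tcp_pos: [0.6025, 0.1175, 0.1334]
ee_rot: [[-0.012, -1.0, 0.0], [-1.0, 0.012, -0.0], [0.0, -0.0, -1.0]]
wrist_force: [-1.7, -1.3, 5.2]
gripper_width: 0.005
gripper_force: 2.4
```

```bash
python3 go.py
```

```text
t 20.4 tcp [0.6025 0.1175 0.1334] psi -90.67 F [-1.7 -1.3  5.2] M [-0.243  0.532 -0.004] w 0.005 j [ 26.  27. -10.   0. -54. -27.]
```

move_arm:
  series:
    - {"grip":0,"xyz":[0,0,1],"angular":[0,0,0]}
    - {"grip":0,"xyz":[0,0,1],"angular":[0,0,0]}

```text
time_s: 20.6
tcp_pos: [0.6025, 0.1175, 0.1333]
ee_rot: [[-0.011, -1.0, 0.001], [-1.0, 0.011, -0.0], [0.0, -0.001, -1.0]]
wrist_force: [-3.3, -1.6, 7.7]
gripper_width: 0.003
gripper_force: 4.4
```

```bash
python3 go.py .6022,.1797,.1805,-59
```

```text
t 20.6 tcp [0.6025 0.1175 0.1333] psi -90.65 F [-3.3 -1.6  7.7] M [-0.286  1.059 -0.006] w 0.003 j [ 26.  27. -10.   0. -53. -27.]
xyz [-62.1   1.  -47.2] ang [-0.001 -0.001 -0.552]
```

move_arm:
  series:
    - {"grip":0,"xyz":[0,0,-45],"angular":[0,0,0]}
    - {"grip":0.3,"xyz":[0,0,-86],"angular":[0,0,0]}
    - {"grip":0.5,"xyz":[-20,1,-86],"angular":[0,0,-0.15]}
    - {"grip":0.5,"xyz":[-50,1,-86],"angular":[0,0,-0.3]}
    - {"grip":0.5,"xyz":[-62,1,-86],"angular":[0,0,-0.45]}
    - {"grip":0.5,"xyz":[-62,1,-86],"angular":[0,0,-0.552]}
    - {"grip":0.5,"xyz":[-62,1,-86],"angular":[0,0,-0.552]}
    - {"grip":0.5,"xyz":[-62,1,-86],"angular":[0,0,-0.552]}
    - {"grip":0.5,"xyz":[-62,1,-86],"angular":[0,0,-0.552]}

```text
time_s: 21.5
tcp_pos: [0.6021, 0.1795, 0.2173]
ee_rot: [[0.512, -0.859, -0.0], [-0.859, -0.512, 0.0], [-0.0, 0.0, -1.0]]
wrist_force: [-0.1, 0.0, -0.5]
gripper_width: 0.491
gripper_force: 0.0
```

```bash
python3 go.py .6026,.1799,.1815,-59.1
```

```text
t 21.5 tcp [0.6021 0.1795 0.2173] psi -59.17 F [-0.1  0.  -0.5] M [-0.024  0.181 -0.063] w 0.491 j [ 31.  24.  -2.  -0. -65.  -0.]
xyz [-0.1 -0.6 35.8] ang [ 0.     0.    -0.001]
```

move_arm:
  series:
    - {"grip":0.5,"xyz":[0,-0.5,20],"angular":[0,0,0]}
    - {"grip":0.3,"xyz":[0,-0.5,36],"angular":[0,0,0]}
    - {"grip":0,"xyz":[0,-0.5,36],"angular":[0,0,0]}
    - {"grip":0,"xyz":[0,-0.5,36],"angular":[0,0,0]}
    - {"grip":0,"xyz":[0,-0.5,36],"angular":[0,0,0]}
    - {"grip":0,"xyz":[0,-0.5,36],"angular":[0,0,0]}
    - {"grip":0,"xyz":[0,-0.5,36],"angular":[0,0,0]}
    - {"grip":0,"xyz":[0,-0.5,36],"angular":[0,0,0]}

```text
time_s: 22.3
tcp_pos: [0.603, 0.1801, 0.1826]
ee_rot: [[0.514, -0.858, 0.002], [-0.858, -0.514, 0.001], [0.0, -0.002, -1.0]]
wrist_force: [-0.8, -0.7, 3.0]
gripper_width: 0.133
gripper_force: 30.0
```

```bash
python3 go.py
```

```text
t 22.3 tcp [0.603  0.1801 0.1826] psi -59.06 F [-0.8 -0.7  3. ] M [-0.07   0.245 -0.065] w 0.133 j [ 31.  25.  -4.   0. -60.  -0.]
```

move_arm:
  series:
    - {"grip":0,"xyz":[0,0,0],"angular":[0,0,0.1]}
    - {"grip":0,"xyz":[0,0,0],"angular":[0,0,0.2]}

```text
time_s: 22.5
tcp_pos: [0.603, 0.1802, 0.1826]
ee_rot: [[0.332, -0.943, 0.002], [-0.943, -0.332, 0.0], [0.0, -0.002, -1.0]]
wrist_force: [-0.3, -0.4, 2.9]
gripper_width: 0.137
gripper_force: 30.2
```

```bash
python3 go.py
```

```text
t 22.5 tcp [0.603  0.1802 0.1826] psi -70.63 F [-0.3 -0.4  2.9] M [-0.102  0.276  0.409] w 0.137 j [ 31.  25.  -4.   0. -60. -12.]
```

move_arm:
  series:
    - {"grip":0,"xyz":[0,0,0],"angular":[0,0,0.1]}

```text
time_s: 22.6
tcp_pos: [0.603, 0.1802, 0.1826]
ee_rot: [[0.236, -0.972, 0.002], [-0.972, -0.236, 0.0], [0.0, -0.002, -1.0]]
wrist_force: [-0.3, -0.3, 3.0]
gripper_width: 0.136
gripper_force: 30.2
```

```bash
python3 go.py
```

```text
t 22.6 tcp [0.603  0.1802 0.1826] psi -76.35 F [-0.3 -0.3  3. ] M [-0.083  0.199  0.439] w 0.136 j [ 31.  25.  -4.   0. -60. -18.]
```

move_arm:
  series:
    - {"grip":0,"xyz":[0,0,0],"angular":[0,0,0.05]}

```text
time_s: 22.7
tcp_pos: [0.6031, 0.1802, 0.1826]
ee_rot: [[0.188, -0.982, 0.002], [-0.982, -0.188, 0.0], [0.0, -0.002, -1.0]]
wrist_force: [0.3, -0.5, 2.4]
gripper_width: 0.136
gripper_force: 30.2
```

```bash
python3 go.py
```

```text
t 22.7 tcp [0.6031 0.1802 0.1826] psi -79.15 F [ 0.3 -0.5  2.4] M [-0.076  0.223  0.452] w 0.136 j [ 31.  25.  -4.   0. -60. -21.]
```

move_arm:
  series:
    - {"grip":0,"xyz":[0,0,0],"angular":[0,0,0.05]}

```text
time_s: 22.8
tcp_pos: [0.6031, 0.1802, 0.1826]
ee_rot: [[0.14, -0.99, 0.002], [-0.99, -0.14, 0.0], [0.0, -0.002, -1.0]]
wrist_force: [0.6, 0.6, 3.3]
gripper_width: 0.136
gripper_force: 30.1
```

```bash
python3 go.py
```

```text
t 22.8 tcp [0.6031 0.1802 0.1826] psi -81.96 F [0.6 0.6 3.3] M [-0.071  0.186  0.353] w 0.136 j [ 31.  25.  -4.   0. -60. -23.]
```

move_arm:
  series:
    - {"grip":0,"xyz":[0,0,0],"angular":[0,0,0.05]}

```text
time_s: 22.9
tcp_pos: [0.6031, 0.1802, 0.1826]
ee_rot: [[0.09, -0.996, 0.002], [-0.996, -0.09, 0.0], [0.0, -0.002, -1.0]]
wrist_force: [0.3, -0.2, 3.7]
gripper_width: 0.134
gripper_force: 30.2
```

```bash
python3 go.py
```

```text
t 22.9 tcp [0.6031 0.1802 0.1826] psi -84.83 F [ 0.3 -0.2  3.7] M [-0.06   0.193  0.406] w 0.134 j [ 31.  25.  -4.   0. -60. -26.]
```

move_arm:
  series:
    - {"grip":0,"xyz":[0,0,0],"angular":[0,0,0.05]}

```text
time_s: 23.0
tcp_pos: [0.6031, 0.1802, 0.1826]
ee_rot: [[0.04, -0.999, 0.002], [-0.999, -0.04, 0.0], [-0.0, -0.002, -1.0]]
wrist_force: [-0.2, -1.1, 2.7]
gripper_width: 0.133
gripper_force: 30.2
```

```bash
python3 go.py .6002,-.0012,.2205,-109.1
```

```text
t 23.0 tcp [0.6031 0.1802 0.1826] psi -87.69 F [-0.2 -1.1  2.7] M [-0.072  0.142  0.412] w 0.133 j [ 31.  25.  -4.   0. -60. -29.]
xyz [181.1  10.1 -38. ] ang [-0.002  0.     0.374]
```

move_arm:
  series:
    - {"grip":0.5,"xyz":[0,0,0],"angular":[0,0,0]}
    - {"grip":0.5,"xyz":[0,0,0],"angular":[0,0,0]}
    - {"grip":0.5,"xyz":[0,0,0],"angular":[0,0,0]}
    - {"grip":0.5,"xyz":[0,0,-38],"angular":[0,0,0]}
    - {"grip":0.5,"xyz":[45,3,-38],"angular":[0,0,0.12]}
    - {"grip":0.5,"xyz":[90,5,-38],"angular":[0,0,0.24]}
    - {"grip":0.5,"xyz":[135,8,-38],"angular":[0,0,0.374]}
    - {"grip":0.5,"xyz":[170,10,-38],"angular":[0,0,0.374]}
    - {"grip":0.5,"xyz":[181,10,-38],"angular":[0,0,0.374]}
    - {"grip":0.5,"xyz":[181,10,-38],"angular":[0,0,0.374]}

```text
time_s: 24.0
tcp_pos: [0.5997, -0.0026, 0.2193]
ee_rot: [[-0.33, -0.944, -0.0], [-0.944, 0.33, 0.0], [-0.0, 0.0, -1.0]]
wrist_force: [0.3, -0.2, 0.3]
gripper_width: 0.501
gripper_force: 0.0
```

move_arm:
  series:
    - {"grip":0.5,"xyz":[0,0,0],"angular":[0,0,0]}
    - {"grip":0.5,"xyz":[0,0,0],"angular":[0,0,0]}
    - {"grip":0.5,"xyz":[0,0,0],"angular":[0,0,0]}
    - {"grip":0.5,"xyz":[0,0,0],"angular":[0,0,0]}

```text
time_s: 24.4
tcp_pos: [0.5999, -0.0002, 0.2194]
ee_rot: [[-0.326, -0.945, -0.0], [-0.945, 0.326, 0.0], [-0.0, 0.0, -1.0]]
wrist_force: [-0.1, -0.3, 0.6]
gripper_width: 0.502
gripper_force: 0.0
```

```bash
python3 go.py .6004,-.0012,.1815,-109.1
```

```text
t 24.4 tcp [ 5.999e-01 -2.000e-04  2.194e-01] psi -109.05 F [-0.1 -0.3  0.6] M [0.034 0.118 0.011] w 0.502 j [ 15.  21.  -6.  -0. -64. -34.]
xyz [ 0.8 -0.8 37.9] ang [0.    0.    0.001]
```

move_arm:
  series:
    - {"grip":0.5,"xyz":[1,-1,20],"angular":[0,0,0]}
    - {"grip":0.3,"xyz":[1,-1,38],"angular":[0,0,0]}
    - {"grip":0,"xyz":[1,-1,38],"angular":[0,0,0]}
    - {"grip":0,"xyz":[1,-1,38],"angular":[0,0,0]}
    - {"grip":0,"xyz":[1,-1,38],"angular":[0,0,0]}
    - {"grip":0,"xyz":[1,-1,38],"angular":[0,0,0]}
    - {"grip":0,"xyz":[1,-1,38],"angular":[0,0,0]}
    - {"grip":0,"xyz":[1,-1,38],"angular":[0,0,0]}

```text
time_s: 25.2
tcp_pos: [0.5992, -0.0018, 0.1824]
ee_rot: [[-0.328, -0.945, -0.002], [-0.945, 0.328, 0.001], [-0.0, 0.002, -1.0]]
wrist_force: [-4.4, 3.5, 3.7]
gripper_width: 0.138
gripper_force: 30.0
```

```bash
python3 go.py
```

```text
t 25.2 tcp [ 0.5992 -0.0018  0.1824] psi -109.13 F [-4.4  3.5  3.7] M [ 0.954  1.478 -0.01 ] w 0.138 j [ 15.  23.  -9.  -0. -59. -34.]
```

move_arm:
  series:
    - {"grip":0,"xyz":[0,0,0],"angular":[0,0,0.06]}

```text
time_s: 25.3
tcp_pos: [0.5991, -0.0018, 0.1825]
ee_rot: [[-0.384, -0.923, -0.002], [-0.923, 0.384, 0.001], [0.0, 0.002, -1.0]]
wrist_force: [-6.3, 3.2, 3.3]
gripper_width: 0.137
gripper_force: 30.1
```

```bash
python3 go.py
```

```text
t 25.3 tcp [ 0.5991 -0.0018  0.1825] psi -112.57 F [-6.3  3.2  3.3] M [1.081 1.543 0.312] w 0.137 j [ 15.  23.  -9.  -0. -59. -38.]
```

move_arm:
  series:
    - {"grip":0,"xyz":[0,0,0],"angular":[0,0,0.03]}

```text
time_s: 25.4
tcp_pos: [0.599, -0.0018, 0.1824]
ee_rot: [[-0.411, -0.912, -0.002], [-0.912, 0.411, 0.001], [0.0, 0.003, -1.0]]
wrist_force: [-5.1, 4.0, 2.8]
gripper_width: 0.135
gripper_force: 30.2
```

```bash
python3 go.py
```

```text
t 25.4 tcp [ 0.599  -0.0018  0.1824] psi -114.28 F [-5.1  4.   2.8] M [1.003 1.577 0.395] w 0.135 j [ 15.  23.  -9.  -0. -59. -39.]
```

move_arm:
  series:
    - {"grip":0,"xyz":[0,0,0],"angular":[0,0,0.03]}

```text
time_s: 25.5
tcp_pos: [0.599, -0.0018, 0.1825]
ee_rot: [[-0.438, -0.899, -0.002], [-0.899, 0.438, 0.001], [0.0, 0.003, -1.0]]
wrist_force: [-5.1, 3.5, 3.7]
gripper_width: 0.132
gripper_force: 30.2
```

```bash
python3 go.py
```

```text
t 25.5 tcp [ 0.599  -0.0018  0.1825] psi -115.97 F [-5.1  3.5  3.7] M [1.028 1.587 0.394] w 0.132 j [ 15.  23.  -9.  -0. -59. -41.]
```

move_arm:
  series:
    - {"grip":0,"xyz":[0,0,0],"angular":[0,0,0.03]}

```text
time_s: 25.6
tcp_pos: [0.599, -0.0017, 0.1825]
ee_rot: [[-0.465, -0.885, -0.003], [-0.885, 0.465, 0.001], [0.0, 0.003, -1.0]]
wrist_force: [-5.4, 3.9, 2.5]
gripper_width: 0.137
gripper_force: 30.2
```

```bash
python3 go.py
```

```text
t 25.6 tcp [ 0.599  -0.0017  0.1825] psi -117.69 F [-5.4  3.9  2.5] M [1.098 1.585 0.376] w 0.137 j [ 15.  23.  -9.  -0. -59. -43.]
```

move_arm:
  series:
    - {"grip":0,"xyz":[0,0,0],"angular":[0,0,0.03]}

```text
time_s: 25.7
tcp_pos: [0.5989, -0.0017, 0.1824]
ee_rot: [[-0.491, -0.871, -0.003], [-0.871, 0.491, 0.001], [0.001, 0.003, -1.0]]
wrist_force: [-5.5, 3.3, 3.8]
gripper_width: 0.134
gripper_force: 30.2
```

```bash
python3 go.py .6024,.1799,.2205,-87.7
```

```text
t 25.7 tcp [ 0.5989 -0.0017  0.1824] psi -119.41 F [-5.5  3.3  3.8] M [1.074 1.669 0.466] w 0.134 j [ 15.  23.  -9.  -0. -59. -45.]
xyz [-159.9   86.3  -37.9] ang [ 0.003  0.    -0.553]
```

move_arm:
  series:
    - {"grip":0.5,"xyz":[0,0,0],"angular":[0,0,0]}
    - {"grip":0.5,"xyz":[0,0,0],"angular":[0,0,0]}
    - {"grip":0.5,"xyz":[0,0,0],"angular":[0,0,0]}
    - {"grip":0.5,"xyz":[0,0,-38],"angular":[0,0,0]}
    - {"grip":0.5,"xyz":[-40,22,-38],"angular":[0,0,-0.14]}
    - {"grip":0.5,"xyz":[-80,43,-38],"angular":[0,0,-0.28]}
    - {"grip":0.5,"xyz":[-120,65,-38],"angular":[0,0,-0.42]}
    - {"grip":0.5,"xyz":[-150,81,-38],"angular":[0,0,-0.553]}
    - {"grip":0.5,"xyz":[-160,86,-38],"angular":[0,0,-0.553]}
    - {"grip":0.5,"xyz":[-160,86,-38],"angular":[0,0,-0.553]}

```text
time_s: 26.7
tcp_pos: [0.6043, 0.1805, 0.2192]
ee_rot: [[0.04, -0.999, -0.0], [-0.999, -0.04, 0.0], [-0.0, 0.0, -1.0]]
wrist_force: [0.1, -0.5, -0.3]
gripper_width: 0.497
gripper_force: 0.0
```

move_arm:
  series:
    - {"grip":0.5,"xyz":[0,0,0],"angular":[0,0,0]}
    - {"grip":0.5,"xyz":[0,0,0],"angular":[0,0,0]}
    - {"grip":0.5,"xyz":[0,0,0],"angular":[0,0,0]}
    - {"grip":0.5,"xyz":[0,0,0],"angular":[0,0,0]}

```text
time_s: 27.1
tcp_pos: [0.6043, 0.178, 0.2197]
ee_rot: [[0.037, -0.999, 0.0], [-0.999, -0.037, 0.0], [-0.0, -0.0, -1.0]]
wrist_force: [-0.2, 0.6, 0.4]
gripper_width: 0.497
gripper_force: 0.0
```

```bash
python3 go.py .6022,.1799,.1815,-87.7
```

```text
t 27.1 tcp [0.6043 0.178  0.2197] psi -87.86 F [-0.2  0.6  0.4] M [0.02  0.144 0.057] w 0.497 j [ 31.  24.  -1.  -0. -65. -29.]
xyz [-1.9  2.  38.2] ang [-0.     0.    -0.003]
```

move_arm:
  series:
    - {"grip":0.5,"xyz":[-2,2,20],"angular":[0,0,-0.002]}
    - {"grip":0.3,"xyz":[-2,2,38],"angular":[0,0,-0.002]}
    - {"grip":0,"xyz":[-2,2,38],"angular":[0,0,-0.002]}
    - {"grip":0,"xyz":[-2,2,38],"angular":[0,0,-0.002]}
    - {"grip":0,"xyz":[-2,2,38],"angular":[0,0,-0.002]}
    - {"grip":0,"xyz":[-2,2,38],"angular":[0,0,-0.002]}
    - {"grip":0,"xyz":[-2,2,38],"angular":[0,0,-0.002]}
    - {"grip":0,"xyz":[-2,2,38],"angular":[0,0,-0.002]}

```text
time_s: 27.9
tcp_pos: [0.603, 0.1812, 0.1826]
ee_rot: [[0.042, -0.999, 0.003], [-0.999, -0.042, 0.001], [-0.001, -0.003, -1.0]]
wrist_force: [1.4, -1.1, 3.3]
gripper_width: 0.136
gripper_force: 30.0
```

```bash
python3 go.py
```

```text
t 27.9 tcp [0.603  0.1812 0.1826] psi -87.61 F [ 1.4 -1.1  3.3] M [-0.136 -0.317  0.177] w 0.136 j [ 31.  25.  -4.   0. -60. -29.]
```

move_arm:
  series:
    - {"grip":0,"xyz":[0,0,0],"angular":[0,0,0.06]}
    - {"grip":0,"xyz":[0,0,0],"angular":[0,0,0.1]}

```text
time_s: 28.1
tcp_pos: [0.6031, 0.1812, 0.1827]
ee_rot: [[-0.059, -0.998, 0.003], [-0.998, 0.059, 0.0], [-0.001, -0.003, -1.0]]
wrist_force: [2.1, -0.2, 2.0]
gripper_width: 0.138
gripper_force: 30.2
```

```bash
python3 go.py
```

```text
t 28.1 tcp [0.6031 0.1812 0.1827] psi -93.39 F [ 2.1 -0.2  2. ] M [-0.191 -0.523  0.428] w 0.138 j [ 31.  25.  -4.   0. -60. -35.]
```

move_arm:
  series:
    - {"grip":0,"xyz":[0,0,0],"angular":[0,0,0.04]}

```text
time_s: 28.2
tcp_pos: [0.6032, 0.1812, 0.1827]
ee_rot: [[-0.099, -0.995, 0.003], [-0.995, 0.099, 0.0], [-0.001, -0.003, -1.0]]
wrist_force: [2.4, -0.9, 1.7]
gripper_width: 0.135
gripper_force: 30.2
```

```bash
python3 go.py
```

```text
t 28.2 tcp [0.6032 0.1812 0.1827] psi -95.66 F [ 2.4 -0.9  1.7] M [-0.184 -0.543  0.487] w 0.135 j [ 31.  25.  -4.   0. -60. -37.]
```

move_arm:
  series:
    - {"grip":0,"xyz":[0,0,0],"angular":[0,0,0.04]}

```text
time_s: 28.3
tcp_pos: [0.6032, 0.1812, 0.1827]
ee_rot: [[-0.138, -0.99, 0.003], [-0.99, 0.138, 0.0], [-0.001, -0.003, -1.0]]
wrist_force: [3.0, -1.2, 2.1]
gripper_width: 0.139
gripper_force: 30.2
```

```bash
python3 go.py
```

```text
t 28.3 tcp [0.6032 0.1812 0.1827] psi -97.95 F [ 3.  -1.2  2.1] M [-0.2   -0.531  0.447] w 0.139 j [ 31.  25.  -4.   0. -60. -39.]
```

move_arm:
  series:
    - {"grip":0,"xyz":[0,0,0],"angular":[0,0,0.04]}

```text
time_s: 28.4
tcp_pos: [0.6032, 0.1812, 0.1826]
ee_rot: [[-0.178, -0.984, 0.003], [-0.984, 0.178, 0.0], [-0.001, -0.003, -1.0]]
wrist_force: [2.2, -1.2, 1.7]
gripper_width: 0.138
gripper_force: 30.2
```

```bash
python3 go.py
```

```text
t 28.4 tcp [0.6032 0.1812 0.1826] psi -100.24 F [ 2.2 -1.2  1.7] M [-0.274 -0.568  0.446] w 0.138 j [ 31.  25.  -4.   0. -60. -42.]
```

move_arm:
  series:
    - {"grip":0,"xyz":[0,0,0],"angular":[0,0,0.04]}

```text
time_s: 28.5
tcp_pos: [0.6033, 0.1812, 0.1827]
ee_rot: [[-0.217, -0.976, 0.003], [-0.976, 0.217, 0.0], [-0.001, -0.003, -1.0]]
wrist_force: [2.7, -0.8, 1.6]
gripper_width: 0.136
gripper_force: 30.2
```

```bash
python3 go.py
```

```text
t 28.5 tcp [0.6033 0.1812 0.1827] psi -102.53 F [ 2.7 -0.8  1.6] M [-0.25  -0.644  0.491] w 0.136 j [ 31.  25.  -4.   0. -60. -44.]
```

move_arm:
  series:
    - {"grip":0,"xyz":[0,0,0],"angular":[0,0,0.04]}

```text
time_s: 28.6
tcp_pos: [0.6033, 0.1812, 0.1827]
ee_rot: [[-0.256, -0.967, 0.003], [-0.967, 0.256, 0.0], [-0.001, -0.003, -1.0]]
wrist_force: [2.8, -0.6, 3.3]
gripper_width: 0.132
gripper_force: 30.2
```

```bash
python3 go.py .6004,-.0008,.2205,-119.4
```

```text
t 28.6 tcp [0.6033 0.1812 0.1827] psi -104.82 F [ 2.8 -0.6  3.3] M [-0.244 -0.705  0.501] w 0.132 j [ 31.  25.  -4.   0. -60. -46.]
xyz [176.6 -43.8 -37.9] ang [-0.003  0.002  0.254]
```

move_arm:
  series:
    - {"grip":0.4,"xyz":[0,0,0],"angular":[0,0,0]}
    - {"grip":0.4,"xyz":[0,0,0],"angular":[0,0,0]}
    - {"grip":0.4,"xyz":[0,0,0],"angular":[0,0,0]}
    - {"grip":0.4,"xyz":[0,0,-35],"angular":[0,0,0]}
    - {"grip":0,"xyz":[25,-6,-35],"angular":[0,0,-0.12]}
    - {"grip":0,"xyz":[62,-16,-35],"angular":[0,0,-0.246]}
    - {"grip":0,"xyz":[62,-16,-35],"angular":[0,0,-0.246]}
    - {"grip":0,"xyz":[62,-16,-35],"angular":[0,0,-0.246]}
    - {"grip":0,"xyz":[62,-16,-35],"angular":[0,0,-0.246]}
    - {"grip":0,"xyz":[62,-16,-35],"angular":[0,0,-0.246]}

```text
time_s: 29.6
tcp_pos: [0.6016, 0.1178, 0.2162]
ee_rot: [[-0.012, -1.0, -0.0], [-1.0, 0.012, 0.0], [-0.0, 0.0, -1.0]]
wrist_force: [0.1, -0.0, -0.8]
gripper_width: 0.02
gripper_force: 0.0
```

```bash
python3 go.py .6025,.1172,.1335,-90.7
```

```text
t 29.6 tcp [0.6016 0.1178 0.2162] psi -90.71 F [ 0.1 -0.  -0.8] M [0.007 0.098 0.038] w 0.02 j [ 26.  22.  -4.  -0. -64. -27.]
xyz [ 0.6 -0.9 82.7] ang [ 0.  0. -0.]
```

move_arm:
  series:
    - {"grip":0,"xyz":[2,-1,40],"angular":[0,0,0]}
    - {"grip":0,"xyz":[2,-1,70],"angular":[0,0,0]}
    - {"grip":0,"xyz":[2,-1,81],"angular":[0,0,0]}
    - {"grip":0,"xyz":[2,-1,82],"angular":[0,0,0]}
    - {"grip":0,"xyz":[2,-1,82],"angular":[0,0,0]}
    - {"grip":0,"xyz":[2,-1,82],"angular":[0,0,0]}
    - {"grip":0,"xyz":[2,-1,83],"angular":[0,0,0]}
    - {"grip":0,"xyz":[2,-1,83],"angular":[0,0,0]}

```text
time_s: 30.4
tcp_pos: [0.6029, 0.1151, 0.1341]
ee_rot: [[-0.013, -1.0, 0.001], [-1.0, 0.013, 0.001], [-0.001, -0.001, -1.0]]
wrist_force: [-0.1, -0.6, -0.8]
gripper_width: -0.0
gripper_force: 0.0
```

```bash
python3 go.py
```

```text
t 30.4 tcp [0.6029 0.1151 0.1341] psi -90.75 F [-0.1 -0.6 -0.8] M [-0.02   0.104 -0.012] w -0.0 j [ 26.  27. -10.  -0. -54. -27.]
```

move_arm:
  series:
    - {"grip":0,"xyz":[0,0,1],"angular":[0,0,0]}
    - {"grip":0,"xyz":[0,0,1],"angular":[0,0,0]}

```text
time_s: 30.6
tcp_pos: [0.6026, 0.1149, 0.1325]
ee_rot: [[-0.013, -1.0, -0.0], [-1.0, 0.013, 0.0], [-0.0, 0.0, -1.0]]
wrist_force: [-0.5, 1.0, -0.1]
gripper_width: 0.003
gripper_force: 0.0
```

```bash
python3 go.py
```

```text
t 30.6 tcp [0.6026 0.1149 0.1325] psi -90.75 F [-0.5  1.  -0.1] M [ 0.011  0.106 -0.017] w 0.003 j [ 26.  27. -10.  -0. -53. -27.]
```

move_arm:
  series:
    - {"grip":0,"xyz":[0,0,1],"angular":[0,0,0]}
    - {"grip":0,"xyz":[0,0,1],"angular":[0,0,0]}

```text
time_s: 30.8
tcp_pos: [0.6028, 0.115, 0.1318]
ee_rot: [[-0.013, -1.0, 0.0], [-1.0, 0.013, 0.0], [-0.0, -0.0, -1.0]]
wrist_force: [-0.7, 0.3, 2.8]
gripper_width: 0.008
gripper_force: 0.9
```

```bash
python3 go.py
```

```text
t 30.8 tcp [0.6028 0.115  0.1318] psi -90.74 F [-0.7  0.3  2.8] M [0.077 0.216 0.055] w 0.008 j [ 26.  27. -10.   0. -53. -27.]
```

move_arm:
  series:
    - {"grip":0,"xyz":[0,0,1],"angular":[0,0,0]}
    - {"grip":0,"xyz":[0,0,1],"angular":[0,0,0]}

```text
time_s: 31.0
tcp_pos: [0.6028, 0.115, 0.1317]
ee_rot: [[-0.012, -1.0, 0.001], [-1.0, 0.012, -0.0], [0.0, -0.001, -1.0]]
wrist_force: [-1.8, -0.8, 6.3]
gripper_width: 0.007
gripper_force: 3.0
```

```bash
python3 go.py
```

```text
t 31.0 tcp [0.6028 0.115  0.1317] psi -90.72 F [-1.8 -0.8  6.3] M [0.048 0.791 0.052] w 0.007 j [ 26.  27. -10.   0. -53. -27.]
```

move_arm:
  series:
    - {"grip":0,"xyz":[0,0,-6],"angular":[0,0,0]}
    - {"grip":0,"xyz":[20,0,-6],"angular":[0,0,0]}
    - {"grip":0,"xyz":[51,0,-6],"angular":[0,0,0]}
    - {"grip":0,"xyz":[51,0,-6],"angular":[0,0,0]}
    - {"grip":0,"xyz":[51,0,-6],"angular":[0,0,0]}
    - {"grip":0,"xyz":[51,0,-4],"angular":[0,0,0]}
    - {"grip":0,"xyz":[51,0,-3],"angular":[0,0,0]}
    - {"grip":0,"xyz":[51,0,-3],"angular":[0,0,0]}

```text
time_s: 31.8
tcp_pos: [0.6019, 0.0646, 0.1331]
ee_rot: [[-0.012, -1.0, -0.001], [-1.0, 0.012, -0.0], [0.0, 0.001, -1.0]]
wrist_force: [-0.2, 0.7, 0.2]
gripper_width: 0.009
gripper_force: 0.0
```

move_arm:
  series:
    - {"grip":0,"xyz":[0,0,1],"angular":[0,0,0]}
    - {"grip":0,"xyz":[0,0,1],"angular":[0,0,0]}

```text
time_s: 32.0
tcp_pos: [0.6019, 0.0643, 0.1323]
ee_rot: [[-0.013, -1.0, -0.0], [-1.0, 0.013, 0.0], [-0.0, 0.0, -1.0]]
wrist_force: [-0.5, 0.4, -0.2]
gripper_width: 0.004
gripper_force: 0.0
```

```bash
python3 go.py
```

```text
t 32.0 tcp [0.6019 0.0643 0.1323] psi -90.72 F [-0.5  0.4 -0.2] M [ 0.02   0.066 -0.008] w 0.004 j [ 21.  26. -11.  -0. -53. -22.]
```

move_arm:
  series:
    - {"grip":0,"xyz":[0,0,1],"angular":[0,0,0]}
    - {"grip":0,"xyz":[0,0,1],"angular":[0,0,0]}

```text
time_s: 32.2
tcp_pos: [0.6022, 0.0642, 0.1318]
ee_rot: [[-0.013, -1.0, 0.0], [-1.0, 0.013, 0.0], [-0.0, -0.0, -1.0]]
wrist_force: [-0.5, 0.9, 2.2]
gripper_width: 0.001
gripper_force: 1.0
```

```bash
python3 go.py
```

```text
t 32.2 tcp [0.6022 0.0642 0.1318] psi -90.73 F [-0.5  0.9  2.2] M [ 0.214  0.336 -0.006] w 0.001 j [ 21.  26. -11.  -0. -53. -22.]
```

move_arm:
  series:
    - {"grip":0,"xyz":[0,0,1],"angular":[0,0,0]}
    - {"grip":0,"xyz":[0,0,1],"angular":[0,0,0]}

```text
time_s: 32.4
tcp_pos: [0.6022, 0.0642, 0.1318]
ee_rot: [[-0.013, -1.0, 0.001], [-1.0, 0.013, 0.0], [-0.0, -0.001, -1.0]]
wrist_force: [-2.2, 0.7, 6.2]
gripper_width: 0.006
gripper_force: 3.2
```

```bash
python3 go.py .6004,-.0008,.2205,-119.4
```

```text
t 32.4 tcp [0.6022 0.0642 0.1318] psi -90.72 F [-2.2  0.7  6.2] M [0.311 0.876 0.025] w 0.006 j [ 21.  26. -11.   0. -53. -22.]
xyz [ 65.    0.9 -88.7] ang [-0.001  0.     0.501]
```

Level within about 0.2 mm by touch (0.1317 left, 0.1318 right), and the moments put the force near 100 N. I'll retreat and check.

move_arm:
  series:
    - {"grip":0,"xyz":[0,0,-45],"angular":[0,0,0]}
    - {"grip":0,"xyz":[0,0,-90],"angular":[0,0,0]}
    - {"grip":0,"xyz":[40,0,-120],"angular":[0,0,0]}
    - {"grip":0,"xyz":[90,0,-140],"angular":[0,0,0]}
    - {"grip":0,"xyz":[140,0,-140],"angular":[0,0,0]}
    - {"grip":0,"xyz":[190,0,-140],"angular":[0,0,0]}
    - {"grip":0,"xyz":[240,0,-140],"angular":[0,0,0]}
    - {"grip":0,"xyz":[290,0,-140],"angular":[0,0,0]}
    - {"grip":0,"xyz":[290,0,-140],"angular":[0,0,0]}
    - {"grip":0,"xyz":[290,0,-140],"angular":[0,0,0]}

```text
time_s: 33.4
tcp_pos: [0.5977, -0.2274, 0.2696]
ee_rot: [[-0.016, -1.0, -0.001], [-1.0, 0.016, 0.001], [-0.001, 0.001, -1.0]]
wrist_force: [0.1, 0.7, 0.3]
gripper_width: 0.003
gripper_force: 0.0
```

```bash
python3 go.py
python3 - <<'E'
from station import r
import cv2
c=r.capture('top')
cv2.imwrite('pics/top2.png',cv2.resize(c['img'][155:295,225:345,::-1],None,fx=4.2,fy=4.2,interpolation=cv2.INTER_CUBIC))
E
```

```text
t 33.4 tcp [ 0.5977 -0.2274  0.2696] psi -90.92 F [0.1 0.7 0.3] M [ 0.064  0.103 -0.031] w 0.003 j [ -6.  23.   5.  -0. -72.   5.]
```

View pics/top2.png

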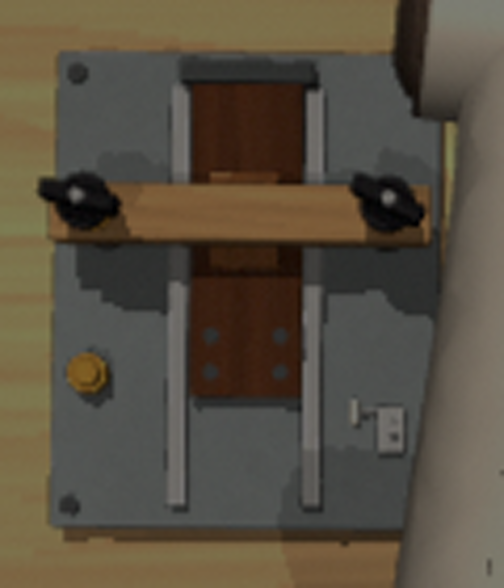

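The blank sits against the stop (crop (250,85)), the bystanders look unmoved where visible, and the knob bars stand at the expected angles. Handing in.

```bash
python3 -c "
from station import r
print(r.finish_job())"
```

```text
the job is handed in; nothing more can be done
None
```

The job is handed in at about 33 s with no verdict returned: the blank is home against the stop, the caul bears with roughly 100 N estimated from the knob moments, and the beam is level to a few tenths of a millimetre by touch.

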